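Set up the mower-spindle wash station

TASK

Lift only the top pan off the nested pile and set it squarely in the middle of the black rubber mat, then stand every mower spindle upright inside that pan. Hang every plastic cup by its own hook over the rim of the blue tub, on the long side facing the robot, with the cup outside and clear of the bench (before or after the spindles). Leave the other two pans and the oil bottle and spray can where they are.

Things in the scene. Friction and masses are not known exactly. Their poses are not given: they have to be found in the camera images.
- tub: Open blue plastic wash tub, 200 (its x) x 420 (its y) x 150 mm tall, plain upright walls 6 mm thick, fixed. Origin: centre of its underside on the bench. Its -x side is the long wall facing the robot: outer face at x = -100, inner face at x = -94 mm, rim top 150 mm above the bench.
- mat: Flat black rubber mat, 260 (its x) x 200 (its y) x 4 mm, fixed. Origin: centre of its underside on the bench.
- pan_top: Top one of 3 equal nested aluminium pans, 0.25 kg. Origin: centre of underside (feet). Rim 210 (its x) x 150 (its y) mm, 65 mm up; floor 186 x 126 mm, its upper face 24 mm up, on feet 20 mm tall; walls lean out 15 degrees. Upright black grip lug amid each long side, centred at x = 0, y = +82 and -82 mm: 50 mm along x, 8 mm thick along y, from 62 to 84 mm up.
- pan_mid: Second pan of the pile, same shape as pan_top; stays. Each pan stands with its feet on the floor of the one below, 24 mm higher than it, walls about 3 mm clear, so it lifts straight out.
- pan_low: Bottom pan of the pile, same shape as pan_top; stays. It stands on a 12 mm plywood board.
- cup_red: Red hang-on cup, upright, perhaps absent; 90 g. Origin: centre of underside. Open box 60 (its x) x 52 (its y) x 70 mm tall. Hook on its +x side, 36 mm wide: strap in line with the back wall (outer face x = 30 mm) up to 95 mm, bridge to +x with underside 91 mm up, lip down at x = 46 to 49 mm, ending 71 mm up: a 16 mm gap takes the wall. Hung, it may lean 0.1 rad.
- cup_red_lip (a point): Middle of the lower edge of the red cup's hook lip, at (47.5, 0, 71) mm in the cup's frame.
- cup_yellow: Yellow hang-on cup, upright, perhaps absent; 90 g. Origin: centre of underside. Open box 60 (its x) x 52 (its y) x 70 mm tall. Hook on its +x side, 36 mm wide: strap in line with the back wall (outer face x = 30 mm) up to 95 mm, bridge to +x with underside 91 mm up, lip down at x = 46 to 49 mm, ending 71 mm up: a 16 mm gap takes the wall. Hung, it may lean 0.1 rad.
- cup_yellow_lip (a point): Middle of the lower edge of the yellow cup's hook lip, at (47.5, 0, 71) mm in the cup's frame.
- cup_green: Green hang-on cup, upright, perhaps absent; 90 g. Origin: centre of underside. Open box 60 (its x) x 52 (its y) x 70 mm tall. Hook on its +x side, 36 mm wide: strap in line with the back wall (outer face x = 30 mm) up to 95 mm, bridge to +x with underside 91 mm up, lip down at x = 46 to 49 mm, ending 71 mm up: a 16 mm gap takes the wall. Hung, it may lean 0.1 rad.
- cup_green_lip (a point): Middle of the lower edge of the green cup's hook lip, at (47.5, 0, 71) mm in the cup's frame.
- spindle1: Mower blade spindle standing upright on its flange, perhaps absent: grey round flange 50 mm diameter, 16 mm thick, with a dark steel shaft 30 mm diameter rising from it to 85 mm in all. Mass about 0.3 kg. Origin: centre of its underside; its z is the shaft's axis.
- spindle2: Mower blade spindle standing upright on its flange, perhaps absent: grey round flange 50 mm diameter, 16 mm thick, with a dark steel shaft 30 mm diameter rising from it to 85 mm in all. Mass about 0.3 kg. Origin: centre of its underside; its z is the shaft's axis.
- spindle3: Mower blade spindle standing upright on its flange, perhaps absent: grey round flange 50 mm diameter, 16 mm thick, with a dark steel shaft 30 mm diameter rising from it to 85 mm in all. Mass about 0.3 kg. Origin: centre of its underside; its z is the shaft's axis.
- spindle4: Mower blade spindle standing upright on its flange, perhaps absent: grey round flange 50 mm diameter, 16 mm thick, with a dark steel shaft 30 mm diameter rising from it to 85 mm in all. Mass about 0.3 kg. Origin: centre of its underside; its z is the shaft's axis.
- oil_bottle: Yellow oil bottle 70 mm diameter, 190 mm tall, standing; origin at the centre of its underside. Bystander.
- spray_can: Red spray can 60 mm diameter, 170 mm tall, standing; origin at the centre of its underside. Bystander.
There are look-alikes about, which are no part of the job. Several things have the shape of the cup_green; the one meant has the colours described above. Leave any brown look-alike of the spindle1 alone.

How it is judged:
On the way, in this order (a step that is already met when the one before it is completed fails the run):
1. the top pan stands released in the middle of the rubber mat (horizontal distance between pan_top and mat below 0.035 m and angle between the x axis of pan_top and the x axis of mat, either way round below 0.25 rad and angle between pan_top's own z axis and vertical below 0.06 rad and height (world z) of pan_top below 0.012 m and linear speed of pan_top below 0.03 m/s and contact force between the fingers and pan_top below 0.2 N), for 0.2 s.
2. every spindle present stands in that pan (x of spindle1 in the frame of pan_top between -0.095 and 0.095 m and y of spindle1 in the frame of pan_top between -0.065 and 0.065 m and z of spindle1 in the frame of pan_top between 0.018 and 0.032 m and angle between each of spindle1, spindle2, spindle3, spindle4's own z axis and vertical below 0.15 rad and linear speed of each of spindle1, spindle2, spindle3, spindle4 below 0.03 m/s and x of spindle2 in the frame of pan_top between -0.095 and 0.095 m and y of spindle2 in the frame of pan_top between -0.065 and 0.065 m and z of spindle2 in the frame of pan_top between 0.018 and 0.032 m and x of spindle3 in the frame of pan_top between -0.095 and 0.095 m and y of spindle3 in the frame of pan_top between -0.065 and 0.065 m and z of spindle3 in the frame of pan_top between 0.018 and 0.032 m and x of spindle4 in the frame of pan_top between -0.095 and 0.095 m and y of spindle4 in the frame of pan_top between -0.065 and 0.065 m and z of spindle4 in the frame of pan_top between 0.018 and 0.032 m), for 0.2 s.
At the end, for the whole second after the job is handed in: Top pan on the mat, centres within 35 mm, sides within 0.25 rad; every spindle upright (0.15 rad) on the pan floor; every cup hung on the tub wall facing the robot: lip inside, 8 mm or more below the rim, underside over 35 mm above the bench, lean under 0.25 rad; all at rest (all of step 2 and horizontal distance between pan_top and mat below 0.035 m and angle between the x axis of pan_top and the x axis of mat, either way round below 0.25 rad and angle between pan_top's own z axis and vertical below 0.06 rad and height (world z) of pan_top below 0.012 m and linear speed of each of pan_top, cup_red, cup_yellow, cup_green below 0.03 m/s and x of cup_red_lip in the frame of tub between -0.094 and -0.06 m and y of cup_red_lip in the frame of tub between -0.2 and 0.2 m and z of each of cup_red_lip, cup_yellow_lip, cup_green_lip in the frame of tub below 0.142 m and x of each of cup_red, cup_yellow, cup_green in the frame of tub below -0.115 m and height (world z) of each of cup_red, cup_yellow, cup_green above 0.035 m and angle between each of cup_red, cup_yellow, cup_green's own z axis and vertical below 0.25 rad and contact force between each of cup_red, cup_yellow, cup_green and tub above 0.2 N and x of cup_yellow_lip in the frame of tub between -0.094 and -0.06 m and y of cup_yellow_lip in the frame of tub between -0.2 and 0.2 m and x of cup_green_lip in the frame of tub between -0.094 and -0.06 m and y of cup_green_lip in the frame of tub between -0.2 and 0.2 m); the robot touches nothing.
It fails at once if oil bottle moved more than 40 mm (distance of oil_bottle from where it was at the start of the episode above 0.04 m).
It fails at once if spray can moved more than 40 mm (distance of spray_can from where it was at the start of the episode above 0.04 m).
It fails at once if pan mid moved more than 40 mm (distance of pan_mid from where it was at the start of the episode above 0.04 m).
It fails at once if pan low moved more than 40 mm (distance of pan_low from where it was at the start of the episode above 0.04 m).
Of spindle1, spindle2, spindle3, spindle4 only 3 to 4 are there at a start; the rules pass over those that are not, and their reading is None.
Of cup_red, cup_yellow, cup_green only 2 to 3 are there at a start; the rules pass over those that are not, and their reading is None.
At some moment in a run one of cup_red, cup_yellow, cup_green, spindle1, spindle2, spindle3, spindle4 may be knocked a few centimetres aside while the robot is not near it.
It also fails if it takes over 210 s, if anything falls off the work surface, if the arm or the gripper's body presses on something with over 40 N, if the wrist force passes 120 N, or if a joint passes its speed limit or range.

ROBOT

A 6-joint arm with a two-finger parallel gripper is mounted at the origin on the work surface. World frame = base frame: x ahead of the robot, y to its left, z up, the work surface at z = 0. Lengths are in m, angles in rad, forces in N, time in s.
With the tool pointing down it reaches from about 0.375 to 0.925 m from the base axis. Payload 5.7 kg.
Tool frame: the origin (TCP) lies midway between the tips of the shut fingers; the grasp point (between the pads) lies 19 mm behind it; z points along the fingers, y is the direction in which the jaws open and shut (so a half turn about z gives the same grasp; the last joint's range is limited). The gripper opens to 85 mm and grips with 20 to 120 N. Pads are 22 mm wide; open, the fingers measure 114 mm over their backs; the gripper's body (76 mm by 85 mm) begins 54 mm behind the grasp point. The pads swing forward as they close: fully open they stand 13 mm farther back than shut.
Start: joints at [-1.411, 0.359, 1.51, -0, 1.272, -0.115], TCP at [0.163, -0.577, 0.231] pointing down, gripper open.
Joint ranges: [-2.97, 2.97], [-1.01, 2.36], [0.21, 2.38], [-0.96, 4.11], [0.2, 2.71], [-2.98, 2.98]. Speed limits (rad/s): [2.39, 2.39, 3.14, 3.14, 3.14, 3.14].

INTERFACE

Orientations are given as a unit quaternion [x, y, z, w].
In Python, from workcell import r gives the robot as it stands.
- The arm moves only by the shell command python3 -m pendant 'ROWS' [FORCE]. ROWS is JSON, one flat list of numbers, 5 for each row, row after row: the finger opening in m, from 0 to 0.0854, then the shift along the tool's x, y, z in m, then the turn about the tool's z in degrees. A call has 1 to 20 rows; each row shifts and turns the commanded pose from where the row before left it, along the tool's axes as they then stand; what a row does not reach is not made up. A row lasts 1/12 s, in which the tool goes at most 41.7 mm and 7.16 degrees, less where a joint would pass 70% of its speed; a pose out of reach is approached as far as the arm can. A call with a gripper value outside its range is refused whole. The fingers move at their own pace and stop on an object; FORCE is the grip in N (left out, the last holds). Time passes only in rows, so rows that do not move let the fingers close. It gives the time, the measured TCP pose, the force and the opening at its end, in the units of the state.
- r.get_obs(): the state, without advancing time (a new reading comes with each control period).
- r.camera(name): name is "scene" or "top" or "wrist"; returns a dict with "pixels" (400x640x3 uint8, red, green, blue), "fx", "fy", "cx", "cy" (pixels), "dist_coeffs" ([k1, k2, p1, p2, k3] as OpenCV has them; the pictures are not rectified), "cam_to_world" (4x4, takes a point from camera to world coordinates). Camera axes: x right, y up, looking along -z (the intrinsics and any distortion apply to the point x, -y, -z); pixel columns grow to the right and rows downward; lengths in m; the calibration is good to about 2 mm. A picture is of the moment at which its call begins. There is no depth.
- r.sign_off(): hands the job in, once; it reports no verdict.
Trained networks look in the newest picture that a camera, given by its name, has taken for a name from the list of things; names that differ only in an ending like _2 or _b are one class to them, and where a whole thing is asked for, a point or a joint stands for the part that bears it (a point fixed in the world has none). Each returns a list of dicts, best first, with "conf" (0 to 1); they miss things now and then, are a little off and sometimes report something else, mostly with a low value. They report only what shows in the picture. A call takes as long as a camera call. They do not tell look-alikes from the thing itself.
- r.masks_of(name, camera): "pixels" (400x640 bool, what is visible of it) and "extent" ([left, top, width, height] in pixels, round what is visible of it).
The state is a dict: "t": time; "qpos": joint angles; "joint_velocities": joint speeds; "effort": joint torques, N m; "position": TCP position; "tool_rot": TCP orientation; "ft_force": force on the tool from outside, world axes, zero at the start; "torque": the same for the moment, N m; "gripper_width": finger opening in m.
Only numpy, scipy, OpenCV 4.12 (cv2) and the standard library are available. Lean on these libraries where they do the work, as an engineer would, in place of code of your own. Each camera call takes 0.05 s, during which the arm holds its last target. There are 200 camera calls.

## Working session

There is one attempt and no reset: what is moved stays moved. The work goes in short steps, Python scripts to look and compute and a shell command to move; the robot and the scene stay as the last step left them, time stands still between calls to the robot, and variables do not carry over. Pictures are saved under pics/ and viewed, on a budget of 14 in all, crops included, one or two more only if the job needs it, and the job is handed in when it is done.

```bash
ls; mkdir -p pics; python3 - <<'E'
from workcell import r
import cv2
for n in ("scene","top"):
    c=r.camera(n); cv2.imwrite(f"pics/{n}0.png",c["pixels"][:,:,::-1])
    print(n,c["fx"],c["fy"],c["cx"],c["cy"],c["dist_coeffs"]);print(c["cam_to_world"])
o=r.get_obs();print(o)
E
```

```text
pics
scene 455.22221512563874 455.22221512563874 318.02180306492517 200.34725381912622 [-0.05460787  0.          0.          0.          0.        ]
[[-8.73592635e-01 -3.49277097e-01  3.38882603e-01  9.60363071e-01]
 [ 4.86657727e-01 -6.26399541e-01  6.08923535e-01  7.76567072e-01]
 [-4.07137620e-04  6.96870953e-01  7.17196423e-01  9.86950690e-01]
 [ 0.00000000e+00  0.00000000e+00  0.00000000e+00  1.00000000e+00]]
top 420.5300334423952 420.5300334423952 319.6879724981311 194.34264305596864 [-0.05725328  0.          0.          0.          0.        ]
[[-0.00796975  0.99641977 -0.08416722  0.40075792]
 [-0.99994518 -0.00851294 -0.00609688 -0.01540214]
 [-0.00679156  0.08411401  0.99643299  1.17064051]
 [ 0.          0.          0.          1.        ]]
{'t': 0.1, 'qpos': array([-1.41109800e+00,  3.59434110e-01,  1.51129616e+00,  1.06451606e-05,
        1.27253987e+00, -1.15141650e-01]), 'joint_velocities': array([ 8.36252762e-05, -1.23361023e-03, -2.32296830e-03, -1.88353038e-04,
        4.97685801e-04,  3.07665944e-04]), 'effort': array([-3.55269967e-04, -5.28651953e+01, -2.79350460e+01, -4.18748805e-04,
        5.06222510e-03, -1.14389479e-06]), 'position': array([ 0.1627106 , -0.57688436,  0.23054766]), 'tool_rot': array([ 9.90572590e-01,  1.36986282e-01, -1.35992756e-05, -8.38649761e-04]), 'ft_force': array([ 0.40131833,  0.08619308, -0.02061215]), 'torque': array([-0.01088509, -0.01805784,  0.02364843]), 'gripper_width': 0.08555111272046177}
```

View pics/scene0.png

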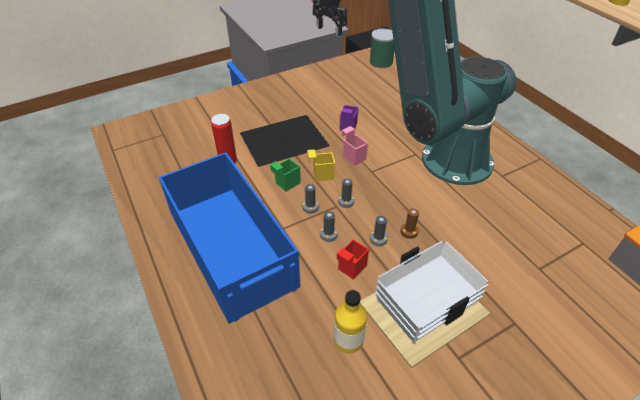

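View pics/top0.png

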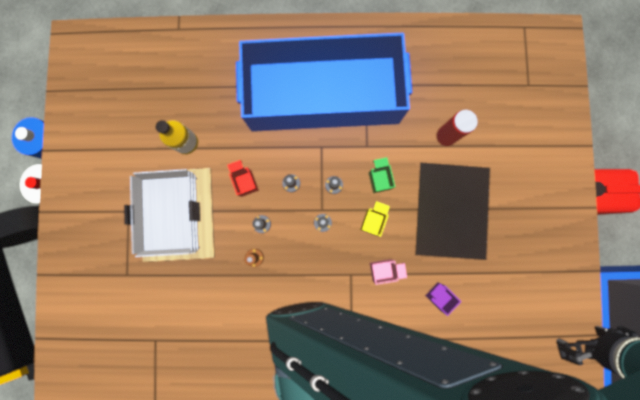

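Both views show the red, yellow and green cups, 4 grey spindles (one brown look-alike at top-view 255,258), and pink and purple look-alike cups. The tub is at the far side, the mat at about (453,211), the pan pile at about (167,213), the can at (457,127) and the oil bottle at (178,135).

```bash
cat > h.py <<'E'
from workcell import r
import numpy as np, cv2
from scipy.optimize import minimize
def proj(c,P):
    T=np.linalg.inv(c["cam_to_world"]); p=np.asarray(P,float)@T[:3,:3].T+T[:3,3]
    p=p*[1,-1,-1]
    K=np.array([[c["fx"],0,c["cx"]],[0,c["fy"],c["cy"]],[0,0,1.]])
    return cv2.projectPoints(p,np.zeros(3),np.zeros(3),K,np.array(c["dist_coeffs"],float))[0][:,0]
def unproj(c,uv,z):
    K=np.array([[c["fx"],0,c["cx"]],[0,c["fy"],c["cy"]],[0,0,1.]])
    n=cv2.undistortPoints(np.array(uv,float).reshape(-1,1,2),K,np.array(c["dist_coeffs"],float))[:,0]
    d=np.c_[n[:,0],-n[:,1],-np.ones(len(n))]@c["cam_to_world"][:3,:3].T; o=c["cam_to_world"][:3,3]
    return o+d*((z-o[2])/d[:,2])[:,None]
def box(x0,x1,y0,y1,z0,z1): return np.array([[x,y,z] for x in(x0,x1) for y in(y0,y1) for z in(z0,z1)])/1000
def cyl(rad,z0,z1):
    a=np.linspace(0,2*np.pi,24,endpoint=False); return np.array([[rad*np.cos(t),rad*np.sin(t),z] for t in a for z in(z0,z1)])/1000
pan=[np.r_[box(-105,105,-75,75,65,65),box(-93,93,-63,63,20,20)],box(-25,25,78,86,62,84),box(-25,25,-86,-78,62,84)]
M=dict(cup=[box(-30,30,-26,26,0,70),box(27,30,-18,18,70,95),box(27,49,-18,18,91,95),box(46,49,-18,18,71,95)],
 spindle=[cyl(25,0,16),cyl(15,0,85)],tub=[box(-100,100,-210,210,0,150)],mat=[box(-130,130,-100,100,0,4)],pan=pan)
S=4
def render(c,parts,x,y,yaw,z=0):
    im=np.zeros((400,640),np.uint8); R=np.array([[np.cos(yaw),-np.sin(yaw),0],[np.sin(yaw),np.cos(yaw),0],[0,0,1]])
    for p in parts:
        q=proj(c,p@R.T+[x,y,z]); hh=cv2.convexHull(q.astype(np.float32))
        cv2.fillConvexPoly(im,np.round(hh*16).astype(np.int32),1,shift=4)
    return im>0
def fit(views,kind,x0,z=0,yaws=(0,),free=True):
    """views: [(cam,mask)]"""
    def cost(v):
        s=0
        for c,m in views:
            R=render(c,M[kind],v[0],v[1],v[2]/10 if free else 0,z); s+=1-(R&m).sum()/max(1,(R|m).sum())
        return s/len(views)
    best=None
    for w in yaws:
        v0=[x0[0],x0[1],w*10]
        sx=np.array([v0]+[[v0[0]+.015,v0[1],v0[2]],[v0[0],v0[1]+.015,v0[2]],[v0[0],v0[1],v0[2]+2.5]])
        o=minimize(cost,v0,method="Nelder-Mead",options=dict(initial_simplex=sx,xatol=1e-4,fatol=1e-4,maxiter=150))
        if best is None or o.fun<best.fun: best=o
    return best.x[0],best.x[1],best.x[2]/10,best.fun
E
cat > see.py <<'E'
from h import *
import pickle
cams={n:r.camera(n) for n in("scene","top")}
D={}
for name in("cup_green","spindle1","tub","mat","pan_top","oil_bottle","spray_can"):
    D[name]={n:r.masks_of(name,n) for n in cams}
pickle.dump((cams,D),open("d.pkl","wb"))
for k in D:
  for n in cams:
    print(k,n,[(round(d["conf"],2),d["extent"],int(d["pixels"].sum()),cams[n]["pixels"][d["pixels"]].mean(0).astype(int).tolist()) for d in D[k][n]])
E
python3 see.py
```

```text
cup_green scene [(0.94, [340.8, 126.5, 26.4, 39.2], 675, [159, 94, 110]), (0.91, [271.0, 160.1, 29.6, 31.8], 688, [45, 102, 55]), (0.84, [339.7, 102.4, 15.0, 28.8], 377, [98, 53, 113])]
cup_green top [(0.69, [371.0, 157.4, 27.7, 36.2], 694, [92, 172, 92]), (0.67, [428.7, 283.2, 33.5, 32.7], 665, [140, 73, 154]), (0.63, [373.9, 259.5, 34.7, 24.7], 698, [218, 157, 179])]
spindle1 scene [(0.89, [365.9, 217.4, 25.8, 31.4], 458, [103, 97, 89]), (0.82, [301.9, 178.6, 19.6, 37.0], 323, [90, 90, 86]), (0.67, [341.3, 179.8, 15.3, 29.7], 301, [91, 91, 87]), (0.61, [399.3, 212.4, 21.6, 29.4], 415, [112, 76, 50]), (0.58, [321.3, 212.2, 18.0, 27.9], 390, [95, 93, 89])]
spindle1 top [(0.83, [281.0, 176.2, 19.9, 18.6], 258, [134, 124, 116]), (0.75, [252.1, 214.6, 19.1, 20.9], 269, [135, 125, 116]), (0.67, [315.4, 213.2, 15.8, 19.8], 248, [145, 135, 125]), (0.65, [324.2, 174.9, 17.4, 18.8], 256, [136, 127, 119]), (0.61, [244.7, 248.9, 19.0, 19.9], 233, [165, 115, 75])]
tub scene []
tub top [(0.8, [236.4, 32.2, 177.6, 102.2], 15408, [69, 118, 188])]
mat scene [(0.68, [241.0, 114.3, 87.4, 49.7], 2614, [49, 49, 50])]
mat top [(0.62, [416.5, 162.1, 73.5, 98.1], 6673, [65, 55, 50])]
pan_top scene [(0.64, [379.6, 244.4, 109.7, 85.2], 5758, [191, 194, 199])]
pan_top top [(0.65, [122.2, 170.5, 73.6, 85.3], 5148, [200, 202, 207])]
oil_bottle scene [(0.87, [333.9, 288.5, 30.8, 62.8], 1648, [162, 142, 74]), (0.61, [270.3, 161.1, 30.6, 32.9], 663, [44, 101, 55]), (0.49, [376.5, 290.7, 99.4, 54.5], 562, [139, 138, 135])]
oil_bottle top []
spray_can scene [(0.94, [213.8, 118.4, 21.9, 45.2], 764, [149, 70, 69]), (0.57, [337.1, 242.7, 31.0, 37.4], 875, [155, 41, 36])]
spray_can top [(0.68, [437.5, 109.6, 39.8, 34.7], 896, [165, 128, 127])]
```

```bash
cat > fitall.py <<'E'
from h import *
import sys
def run(what):
    cams={n:r.camera(n) for n in("scene","top")}
    tt,ss=cams["top"],cams["scene"]
    out={}
    def hue(c): return cv2.cvtColor(c["pixels"],cv2.COLOR_RGB2HSV)
    def near(c,ms,P,tol):
        p=proj(c,[P])[0]; b=None
        for d in ms:
            ys,xs=np.nonzero(d["pixels"]); e=np.hypot(xs.mean()-p[0],ys.mean()-p[1])
            if e<tol and (b is None or e<b[0]): b=(e,d["pixels"])
        return None if b is None else b[1]
    if "cups" in what:
        for col,test in dict(red=lambda H:((H[...,0]<8)|(H[...,0]>172)),yellow=lambda H:(H[...,0]>20)&(H[...,0]<35),green=lambda H:(H[...,0]>45)&(H[...,0]<75)).items():
            L={}
            for n in cams:
                L[n]=[d for d in r.masks_of("cup_"+col,n) if (test(hue(cams[n]))&(hue(cams[n])[...,1]>100))[d["pixels"]].mean()>.6]
            T=[d for d in L["top"] if 300<d["pixels"].sum()<1500]
            print(col,[(len(L[n]),[round(d["conf"],2) for d in L[n]]) for n in L])
            for d in T[:2]:
                ys,xs=np.nonzero(d["pixels"]); P=unproj(tt,[xs.mean(),ys.mean()],.045)[0]
                m2=near(ss,L["scene"],P,18); V=[(tt,d["pixels"])]+([(ss,m2)] if m2 is not None else [])
                f=fit(V,"cup",P,0,(-1.2,-.4,.4,1.2,2.4,-2.4)); print("cup",col,np.round(f,4),len(V))
    if "spin" in what:
        L={n:r.masks_of("spindle1",n) for n in cams}
        for d in L["top"]:
            ys,xs=np.nonzero(d["pixels"]); P=unproj(tt,[xs.mean(),ys.mean()],.04)[0]
            m2=near(ss,L["scene"],P,18); V=[(tt,d["pixels"])]+([(ss,m2)] if m2 is not None else [])
            f=fit(V,"spindle",P,0,(0,),False); c=tt["pixels"][d["pixels"]].mean(0)
            print("spindle",round(d["conf"],2),np.round(f,4)[[0,1,3]],len(V),"BROWN" if c[0]-c[2]>50 else "")
    if "big" in what:
        for k,kind,z in(("tub","tub",0),("mat","mat",0),("pan_top","pan",.06)):
            V=[]
            for n in cams:
                L=r.masks_of(k,n)
                if L: V.append((cams[n],L[0]["pixels"]))
            ys,xs=np.nonzero(V[-1][1]); P=unproj(tt,[xs.mean(),ys.mean()],z+.05)[0]
            for W in ([V[-1:]] if len(V)==1 else [V[-1:],V]): print(k,np.round(fit(W,kind,P,z,(-.1,.1)),4),len(W))
if __name__=="__main__": run(sys.argv[1])
E
python3 fitall.py cups,spin,big
```

```text
red [(1, [0.63]), (1, [0.69])]
cup red [0.5328 0.1977 0.3917 0.0716] 2
yellow [(0, []), (1, [0.63])]
cup yellow [ 0.42   -0.1519 -0.363   0.0517] 1
green [(1, [0.96]), (1, [0.95])]
cup green [ 0.5381 -0.1765  0.2067  0.0505] 2
spindle 0.72 [0.3286 0.1721 0.1503] 2 BROWN
spindle 0.69 [0.4209 0.1527 0.128 ] 2 
spindle 0.68 [ 0.4225 -0.0157  0.1568] 2 
spindle 0.66 [ 0.6939 -0.3992  0.5612] 1 
spindle 0.49 [0.5322 0.0732 0.1819] 2 
spindle 0.48 [ 0.5268 -0.0452  0.049 ] 2 
tub [ 0.791  -0.0199  0.0356  0.0283] 1
tub [ 0.792  -0.0199  0.0421  0.0194] 2
mat [ 0.4512 -0.381  -0.0777  0.0356] 1
mat [ 0.4512 -0.3806 -0.0827  0.0411] 2
pan_top [0.4465 0.3914 0.0447 0.027 ] 1
pan_top [0.4483 0.3915 0.0527 0.0329] 2
```

```bash
cat > go.py <<'E'
# usage: go.py x y z yaw_rad : what remains, in tool axes (after the turn) mm and deg
import sys,numpy as np
from workcell import r
from scipy.spatial.transform import Rotation as Ro
def rem(x,y,z,yaw):
    o=r.get_obs(); p=np.array(o["position"]); X=Ro.from_quat(o["tool_rot"]).as_matrix()
    a=np.arctan2(X[1,0],X[0,0]); t=(a-yaw+np.pi/2)%np.pi-np.pi/2   # half-turn equal
    b=a-t; d=np.array([x,y,z])-p
    f=lambda b:(1000*(d[0]*np.cos(b)+d[1]*np.sin(b)),1000*(d[0]*np.sin(b)-d[1]*np.cos(b)),-1000*d[2])
    print("t %.1f yaw %.3f turn %.1f deg; tool mm after turn %s; before turn %s; q1 %.2f q6 %.2f w %.4f F %s"%(o["t"],a,np.degrees(t),np.round(f(b),1),np.round(f(a),1),o["qpos"][0],o["qpos"][5],o["gripper_width"],np.round(o["ft_force"],1)))
if __name__=="__main__": rem(*map(float,sys.argv[1:5]))
E
python3 go.py 0.45 -0.577 0.30 0.05; python3 go.py 0.4516 0.3096 0.30 0.05
```

```text
t 1.7 yaw 0.275 turn 12.9 deg; tool mm after turn [286.8  13.9 -68.7]; before turn [276.5  77.5 -68.7]; q1 -1.41 q6 -0.12 w 0.0852 F [ 0.5 -0.4 -0.1]
t 1.7 yaw 0.275 turn 12.9 deg; tool mm after turn [ 332.7 -871.5  -68.7]; before turn [ 518.7 -775.4  -68.7]; q1 -1.41 q6 -0.12 w 0.0852 F [ 0.5 -0.4 -0.1]
```

```bash
python3 -m pendant '[0.035,0,0,-0.034,6.45, 0.035,0,0,-0.034,6.45, 0.035,0.036,0,0,0, 0.035,0.036,0,0,0, 0.035,0.036,0,0,0, 0.035,0.036,0,0,0, 0.035,0.036,0,0,0, 0.035,0.036,0,0,0, 0.035,0.036,0,0,0, 0.035,0.036,0,0,0, 0.035,0.004,-0.04,0,0, 0.035,0.004,-0.04,0,0, 0.035,0.004,-0.04,0,0, 0.035,0.004,-0.04,0,0, 0.035,0.004,-0.04,0,0, 0.035,0.004,-0.04,0,0, 0.035,0.004,-0.04,0,0, 0.035,0.004,-0.04,0,0, 0.035,0.004,-0.04,0,0, 0.035,0.004,-0.04,0,0]' 60; python3 go.py 0.4516 0.3096 0.25 0.05
```

```text
t: 3.37
position: [0.4702, -0.1598, 0.2995]
tool_rot: [1.0, 0.025, 0.0, 0.0]
ft_force: [0.8, -0.5, -0.1]
gripper_width: 0.0351
t 3.4 yaw 0.049 turn -0.0 deg; tool mm after turn [   4.8 -469.8   49.5]; before turn [   4.5 -469.8   49.5]; q1 -0.47 q6 1.05 w 0.0351 F [ 0.8 -0.5 -0.1]
```

```bash
python3 -m pendant '[0.035,0,-0.04,0,0, 0.035,0,-0.04,0,0, 0.035,0,-0.04,0,0, 0.035,0,-0.04,0,0, 0.035,0,-0.04,0,0, 0.035,0,-0.04,0,0, 0.035,0,-0.04,0,0, 0.035,0,-0.04,0,0, 0.035,0,-0.04,0,0, 0.035,0,-0.04,0,0, 0.035,0,-0.04,0,0, 0.035,0.0025,-0.02,0.025,0, 0.035,0.0025,-0.01,0.025,0, 0.035,0,0,0,0,0.035,0,0,0,0]'; python3 go.py 0.4516 0.3096 0.25 0.05
python3 - <<'E'
from h import *
c=r.camera("wrist")
o=r.get_obs(); print(o["position"])
im=c["pixels"][:,:,::-1].copy()
R=lambda p:np.array([[np.cos(.05),-np.sin(.05),0],[np.sin(.05),np.cos(.05),0],[0,0,1]])@p+[.4475,.3915,.06]
for P in box(-25,25,-86,-78,84,84):
    u=proj(c,[R(P)])[0]; print(u); cv2.circle(im,tuple(int(v) for v in u),2,(0,0,255),-1)
cv2.imwrite("pics/w1.png",im)
E
```

```text
t: 4.62
position: [0.451, 0.3077, 0.2482]
tool_rot: [1.0, 0.026, -0.002, 0.001]
ft_force: [-0.4, -0.5, 0.6]
gripper_width: 0.035
t 4.6 yaw 0.051 turn 0.1 deg; tool mm after turn [ 0.7 -1.9 -1.8]; before turn [ 0.7 -1.9 -1.8]; q1 0.47 q6 1.99 w 0.0350 F [-0.4 -0.5  0.6]
[0.45200938 0.30750694 0.24954993]
[316.03351646 219.85227784]
[316.03351646 219.85227784]
[307.56747509 219.84496082]
[307.56747509 219.84496082]
[316.2184928  167.82245236]
[316.2184928  167.82245236]
[307.23822968 167.81224388]
[307.23822968 167.81224388]
```

View pics/w1.png

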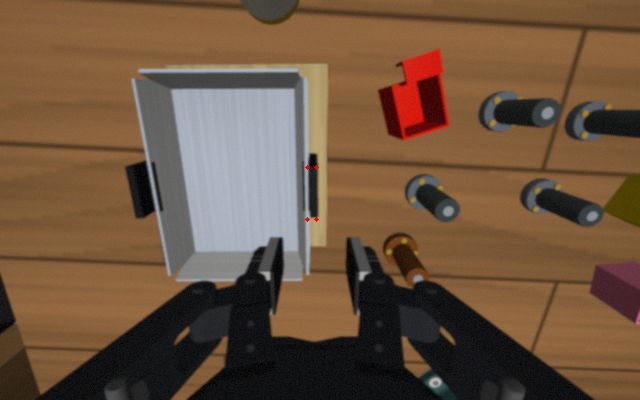

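The pan's near lug is at about (312,185). The predicted corners match it sideways to about 1 px, so I go down on it.

```bash
python3 -m pendant '[0.035,0.003,-0.002,0.03,0, 0.035,0,0,0.03,0, 0.035,0,0,0.03,0, 0.035,0,0,0.02,0, 0.035,0,0,0.0095,0, 0.035,0,0,0,0, 0.035,0,0,0,0, 0,0,0,0,0, 0,0,0,0,0, 0,0,0,0,0, 0,0,0,0,0, 0,0,0,0,0, 0,0,0,0,0]' 100
```

```text
t: 5.75
position: [0.4565, 0.3103, 0.1319]
tool_rot: [1.0, 0.025, 0.002, -0.0]
ft_force: [0.4, -2.5, 6.0]
gripper_width: 0.0043
```

```bash
python3 -m pendant '[0,0,0,0,0, 0,0,0,0,0, 0,0,0,0,0]' ; python3 - <<'E'
from h import *
cv2.imwrite("pics/s1.png",cv2.resize(r.camera("scene")["pixels"][200:360,320:520,::-1],None,fx=3,fy=3))
cv2.imwrite("pics/w2.png",r.camera("wrist")["pixels"][:,:,::-1])
E
```

```text
t: 6.0
position: [0.4564, 0.3103, 0.1319]
tool_rot: [1.0, 0.025, 0.002, -0.0]
ft_force: [-0.6, -3.1, 7.2]
gripper_width: 0.005
```

View pics/s1.png

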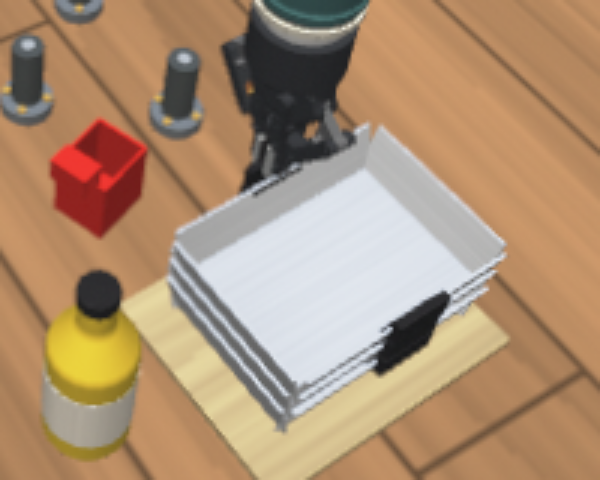

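View pics/w2.png

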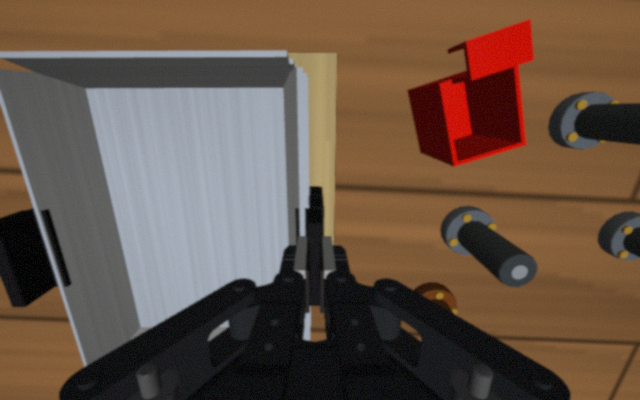

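```bash
python3 - <<'E'
from h import *
c=r.camera("wrist"); print(unproj(c,[[315,187]],.144),unproj(c,[[290,55]],.125))
a,b=[np.array([[np.cos(.05),-np.sin(.05)],[np.sin(.05),np.cos(.05)]])@np.array(p)+[.4475,.3915] for p in((.025,-.082),(.105,-.075))]
print(a,b)
E
```

```text
[[0.49720577 0.31170559 0.144     ]] [[0.5572876  0.32684602 0.125     ]]
[0.47656705 0.31085196] [0.55611722 0.32184154]
```

The black strip is the three lugs stacked one above another, and the rim corner agrees with the fit to about 1 mm, so the grip is right. Lifting straight up.

```bash
python3 -m pendant '[0,0,0,-0.004,0, 0,0,0,-0.008,0, 0,0,0,-0.015,0, 0,0,0,-0.02,0, 0,0,0,-0.02,0, 0,0,0,-0.02,0, 0,0,0,-0.02,0, 0,0,0,-0.01,0, 0,0,0,0,0, 0,0,0,0,0]' 120;  python3 - <<'E'
from h import *
cv2.imwrite("pics/s2.png",cv2.resize(r.camera("scene")["pixels"][150:370,300:560,::-1],None,fx=2.5,fy=2.5))
E
```

```text
t: 6.98
position: [0.4551, 0.3102, 0.2471]
tool_rot: [1.0, 0.025, 0.0, -0.0]
ft_force: [-0.7, -0.2, -2.9]
gripper_width: 0.0039
```

View pics/s2.png

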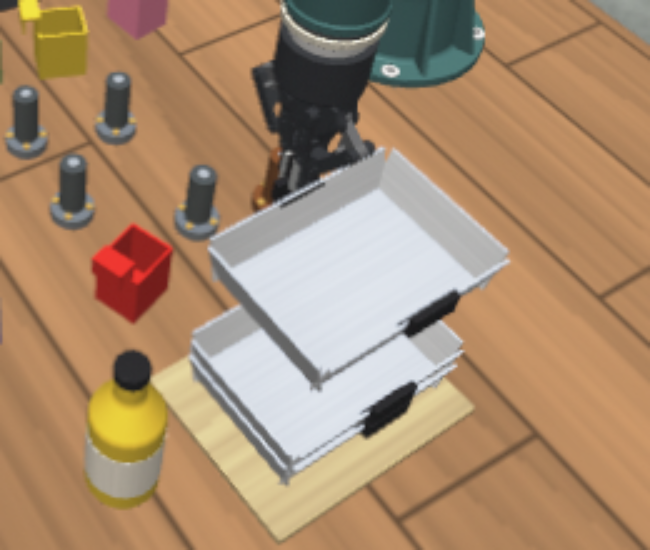

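Only the top pan came up, and it is level; the other two stayed put. Now carrying it to the mat.

```bash
python3 -m pendant '[0,0,0.01,0,1.85, 0,0,0.02,0,1.85, 0,0,0.03,0,1.85, 0,0,0.035,0,1.85, 0,0.003,0.038,0,0, 0,0.003,0.038,0,0, 0,0.003,0.038,0,0, 0,0.003,0.038,0,0, 0,0.003,0.038,0,0, 0,0.003,0.038,0,0, 0,0.003,0.038,0,0, 0,0.003,0.038,0,0, 0,0.003,0.038,0,0, 0,0.003,0.038,0,0, 0,0.003,0.038,0,0, 0,0.003,0.038,0,0, 0,0.003,0.038,0,0, 0,0.003,0.038,0,0, 0,0.003,0.038,0,0, 0,0.003,0.035,0,0]'; python3 go.py 0.4496 -0.4624 0.10 -0.08
```

```text
t: 8.7
position: [0.452, -0.3939, 0.2452]
tool_rot: [0.999, -0.041, -0.001, -0.001]
ft_force: [1.0, -0.2, -2.8]
gripper_width: 0.0041
t 8.7 yaw -0.082 turn -0.1 deg; tool mm after turn [  3.1  68.5 145.2]; before turn [  3.2  68.5 145.2]; q1 -0.83 q6 0.82 w 0.0041 F [ 1.  -0.2 -2.8]
```

```bash
python3 -m pendant '[0,0.003,0.03,0,0, 0,0,0.025,0,0, 0,0,0.01,0.01,0, 0,0,0.0,0.03,0, 0,0,0,0.04,0, 0,0,0,0.03,0, 0,0,0,0.02,0, 0,0,0,0.01,0, 0,0,0,0,0, 0,0,0,0,0]'; python3 go.py 0.4496 -0.4624 0.0759 -0.08; python3 - <<'E'
from h import *
c=r.camera("top"); d=r.masks_of("pan_top","top")
for k in d: print(k["conf"],k["extent"])
ys,xs=np.nonzero(d[0]["pixels"]);
for k in d[:3]:
    if k["extent"][0]>300: print(fit([(c,k["pixels"])],"pan",(.45,-.38),.036,(-.08,)))
E
```

```text
t: 9.53
position: [0.4512, -0.4563, 0.1064]
tool_rot: [0.999, -0.04, -0.0, -0.001]
ft_force: [0.5, 0.2, -0.9]
gripper_width: 0.0042
t 9.5 yaw -0.080 turn 0.0 deg; tool mm after turn [-1.1  6.2 30.5]; before turn [-1.1  6.2 30.5]; q1 -0.90 q6 0.75 w 0.0042 F [ 0.5  0.2 -0.9]
0.74 [427.3, 166.4, 70.8, 73.0]
(np.float64(0.45263258924417604), np.float64(-0.3722109995372953), np.float64(-0.07814226864268178), np.float64(0.4017127286882055))
```

```bash
python3 -m pendant '[0,-0.001,0.006,0.008,0, 0,0,0,0.008,0, 0,0,0,0.006,0, 0,0,0,0.004,0, 0,0,0,0.002,0, 0,0,0,0.002,0, 0,0,0,0,0, 0,0,0,0,0]'; python3 go.py 0.4496 -0.4624 0.0759 -0.08
```

```text
t: 10.3
position: [0.45, -0.4625, 0.0768]
tool_rot: [0.999, -0.04, -0.0, -0.0]
ft_force: [0.4, 0.4, -0.8]
gripper_width: 0.0039
t 10.3 yaw -0.079 turn 0.0 deg; tool mm after turn [-0.5 -0.   0.9]; before turn [-0.5 -0.   0.9]; q1 -0.91 q6 0.74 w 0.0039 F [ 0.4  0.4 -0.8]
```

```bash
python3 -m pendant '[0,0,0,0.002,0, 0,0,0,0.001,0, 0,0,0,0,0, 0,0,0,0,0]'; python3 go.py 0.4496 -0.4624 0.0759 -0.08;  python3 -m pendant '[0.02,0,0,0,0, 0.03,0,0,0,0, 0.03,0,0,0,0, 0.03,0,0,0,0, 0.03,0,0,-0.01,0, 0.03,0,0,-0.03,0, 0.04,0,0,-0.04,0, 0.05,0,0,-0.04,0, 0.055,0,0,-0.04,0, 0.055,0,0,-0.04,0]'
```

```text
t: 10.63
position: [0.4502, -0.4639, 0.0755]
tool_rot: [0.999, -0.04, 0.0, 0.001]
ft_force: [-3.3, -0.2, 7.6]
gripper_width: 0.0038
t 10.6 yaw -0.079 turn 0.0 deg; tool mm after turn [-0.7 -1.4 -0.4]; before turn [-0.7 -1.4 -0.4]; q1 -0.91 q6 0.74 w 0.0038 F [-3.3 -0.2  7.6]
t: 11.47
position: [0.4498, -0.4622, 0.2764]
tool_rot: [0.999, -0.04, 0.0, 0.0]
ft_force: [0.6, -0.9, 0.9]
gripper_width: 0.0553
```

```bash
python3 fitall.py spin; python3 go.py 0.4225 -0.0157 0.2 0
```

```text
spindle 0.78 [ 0.5253 -0.0471  0.1665] 2 
spindle 0.73 [0.5313 0.0711 0.1381] 2 
spindle 0.67 [0.3269 0.1727 0.1964] 2 BROWN
spindle 0.56 [ 0.4228 -0.0155  0.1754] 2 
t 11.7 yaw -0.079 turn -4.5 deg; tool mm after turn [ -28.1 -447.6   76.2]; before turn [ -63.5 -443.9   76.2]; q1 -0.91 q6 0.74 w 0.0547 F [ 0.2  0.2 -0.1]
```

```bash
python3 -m pendant '[0.055,-0.005,-0.037,0,0, 0.055,-0.005,-0.037,0,0, 0.055,-0.006,-0.037,0,0, 0.055,-0.006,-0.037,0,0, 0.055,-0.006,-0.037,0,0, 0.055,-0.005,-0.037,0.0,0, 0.055,-0.005,-0.037,0.01,0, 0.055,-0.005,-0.037,0.015,0, 0.055,-0.005,-0.037,0.015,0, 0.055,-0.005,-0.037,0.015,0, 0.055,-0.005,-0.037,0.015,0, 0.055,-0.005,-0.037,0.015,0,0.055,0,0,0,0]';python3 go.py 0.4226 -0.0156 0.047 -0.08; python3 - <<'E'
from h import *
c={n:r.camera(n) for n in("top","scene")}
V=[]
for n in c:
    for k in r.masks_of("pan_top",n):
        print(n,k["conf"],k["extent"])
        if (n=="top" and k["extent"][0]>300) or (n=="scene" and k["extent"][1]<180): V.append((c[n],k["pixels"]))
for W in [V[:1],V]: print(np.round(fit(W,"pan",(.45,-.38),.004,(-.08,)),4))
cv2.imwrite("pics/p.png",c["scene"]["pixels"][:,:,::-1])
E
```

```text
t: 12.75
position: [0.417, -0.0088, 0.1849]
tool_rot: [0.999, -0.038, -0.005, -0.002]
ft_force: [-1.3, 0.4, 0.7]
gripper_width: 0.0547
t 12.8 yaw -0.075 turn 0.3 deg; tool mm after turn [  6.2   6.4 137.9]; before turn [  6.1   6.4 137.9]; q1 -0.19 q6 1.45 w 0.0547 F [-1.3  0.4  0.7]
top 0.57 [426.3, 167.0, 71.4, 84.8]
scene 0.68 [249.0, 105.8, 72.2, 45.9]
scene 0.41 [374.4, 247.9, 111.3, 92.8]
[ 0.4504 -0.3803 -0.073   0.0398]
[ 0.4509 -0.3784 -0.0641  0.0397]
```

View pics/p.png

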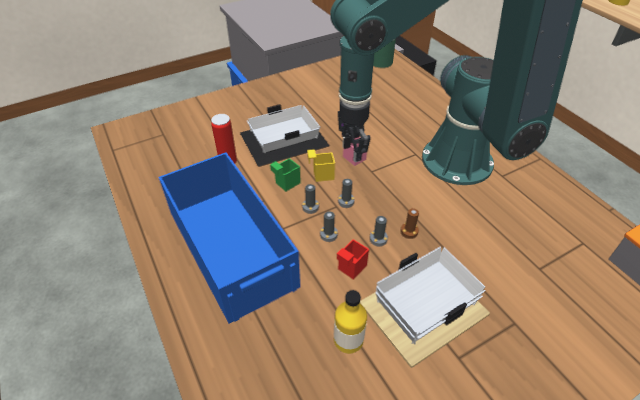

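The pan (centre at about 283,128) stands square in the middle of the mat and the other two pans are untouched. Now spindle B.

```bash
python3 -m pendant '[0.055,0.0,0.0,0.02,0, 0.055,0,0,0.015,0,0.055,0,0,0,0,0.055,0,0,0,0]';python3 go.py 0.4226 -0.0156 0.047 -0.08
```

```text
t: 13.28
position: [0.4223, -0.0162, 0.1537]
tool_rot: [0.999, -0.041, -0.001, -0.0]
ft_force: [0.6, 0.1, 0.9]
gripper_width: 0.0552
t 13.3 yaw -0.082 turn -0.1 deg; tool mm after turn [  0.3  -0.7 106.7]; before turn [  0.3  -0.7 106.7]; q1 -0.20 q6 1.45 w 0.0552 F [0.6 0.1 0.9]
```

```bash
python3 -m pendant '[0.055,0,-0.001,0.035,0, 0.055,0,0,0.035,0, 0.055,0,0,0.025,0, 0.055,0,0,0.011,0, 0.055,0,0,0,0, 0.055,0,0,0,0, 0,0,0,0,0, 0,0,0,0,0, 0,0,0,0,0, 0,0,0,0,0, 0,0,0,-0.01,0, 0,0,0,-0.03,0, 0,0,0,-0.04,0, 0,0,0,-0.04,0, 0,0,0,-0.02,0, 0,0,0,0,0]' 60;python3 go.py 0.3887 -0.4032 0.19 -0.07
```

```text
t: 14.62
position: [0.4257, -0.0145, 0.1926]
tool_rot: [0.999, -0.04, 0.005, 0.001]
ft_force: [1.1, -0.0, -2.8]
gripper_width: 0.0285
t 14.6 yaw -0.079 turn -0.5 deg; tool mm after turn [ -9.8 390.4   2.6]; before turn [ -6.2 390.4   2.6]; q1 -0.20 q6 1.45 w 0.0285 F [ 1.1 -0.  -2.8]
```

```bash
python3 -m pendant '[0,0,0.015,0,0, 0,-0.001,0.03,0,0, 0,-0.001,0.037,0,0, 0,-0.001,0.037,0,0, 0,-0.001,0.037,0,0, 0,-0.001,0.037,0,0, 0,-0.001,0.037,0,0, 0,-0.001,0.037,0,0, 0,-0.001,0.037,0,0, 0,-0.001,0.035,0,0, 0,0,0.028,0,0, 0,0,0.02,0,0, 0,0,0,0,0, 0,0,0,0,0, 0,0,0,0,0]';python3 go.py 0.3887 -0.4032 0.075 -0.07
```

```text
t: 15.87
position: [0.382, -0.3975, 0.1863]
tool_rot: [0.999, -0.04, -0.001, -0.002]
ft_force: [-0.1, 0.3, -3.7]
gripper_width: 0.0289
t 15.9 yaw -0.080 turn -0.6 deg; tool mm after turn [  7.1   5.2 111.3]; before turn [  7.2   5.2 111.3]; q1 -0.93 q6 0.72 w 0.0289 F [-0.1  0.3 -3.7]
```

```bash
python3 -m pendant '[0,0.004,0.004,0.03,0, 0,0,0,0.03,0, 0,0,0,0.025,0, 0,0,0,0.012,0, 0,0,0,0.008,0, 0,0,0,0.003,0, 0,0,0,0,0, 0,0,0,0,0]';python3 go.py 0.3887 -0.4032 0.075 -0.07
```

```text
t: 16.53
position: [0.3871, -0.4035, 0.0806]
tool_rot: [0.999, -0.039, 0.0, 0.0]
ft_force: [0.4, -0.0, -3.3]
gripper_width: 0.0289
t 16.5 yaw -0.079 turn -0.5 deg; tool mm after turn [ 1.6 -0.4  5.6]; before turn [ 1.6 -0.4  5.6]; q1 -0.93 q6 0.72 w 0.0289 F [ 0.4 -0.  -3.3]
```

```bash
python3 -m pendant '[0,0,0,0.003,0, 0,0,0,0.003,0, 0,0,0,0,0, 0,0,0,0,0]' | sed -n '2p;4p';  python3 -m pendant '[0.036,0,0,0,0, 0.045,0,0,0,0, 0.045,0,0,0,0, 0.045,0,0,-0.015,0, 0.045,0,0,-0.03,0, 0.045,0,0,-0.04,0, 0.045,0,0,-0.03,0, 0.055,0,0,-0.01,0, 0.055,0,0,0,0]'; python3 fitall.py spin; python3 go.py .5260 -.0462 .19 -.08
```

```text
position: [0.3875, -0.4054, 0.0766]
ft_force: [-3.2, -0.4, 13.8]
t: 17.62
position: [0.388, -0.4053, 0.202]
tool_rot: [0.999, -0.04, 0.002, 0.003]
ft_force: [-0.1, -0.5, 0.2]
gripper_width: 0.0552
spindle 0.83 [0.5342 0.0708 0.2059] 2 
spindle 0.68 [0.3286 0.1724 0.1374] 2 BROWN
spindle 0.66 [ 0.5283 -0.0482  0.1359] 2 
spindle 0.54 [0.4213 0.1527 0.1772] 2 
spindle 0.52 [ 0.3821 -0.4116  0.3809] 2 
t 17.8 yaw -0.080 turn 0.0 deg; tool mm after turn [ 111.5 -366.1    6.8]; before turn [ 111.7 -366.     6.8]; q1 -0.93 q6 0.72 w 0.0550 F [ 0.3  0.7 -0.7]
```

```bash
python3 -m pendant '[0.055,0.006,-0.02,0,0, 0.055,0.012,-0.038,0,0, 0.055,0.012,-0.038,0,0, 0.055,0.012,-0.038,0,0, 0.055,0.012,-0.038,0,0, 0.055,0.012,-0.038,0,0, 0.055,0.012,-0.038,0,0, 0.055,0.012,-0.038,0,0, 0.055,0.011,-0.038,0.01,0, 0.055,0.006,-0.025,0.01,0, 0.055,0.005,-0.017,0.02,0, 0.055,0,0,0.02,0, 0.055,0,0,0,0,0.055,0,0,0,0]' >/dev/null;python3 go.py .5272 -.0472 .047 -.08
```

```text
t 19.0 yaw -0.079 turn 0.1 deg; tool mm after turn [ 2.2  0.2 89.6]; before turn [ 2.2  0.2 89.6]; q1 -0.22 q6 1.43 w 0.0547 F [-0.3  0.2  0.8]
```

```bash
python3 -m pendant '[0.055,0.001,0,0.035,0, 0.055,0,0,0.03,0, 0.055,0,0,0.018,0, 0.055,0,0,0.007,0, 0.055,0,0,0,0, 0.055,0,0,0,0, 0,0,0,0,0, 0,0,0,0,0, 0,0,0,0,0, 0,0,0,0,0, 0,0,0,-0.01,0, 0,0,0,-0.03,0, 0,0,0,-0.04,0, 0,0,0,-0.04,0, 0,0,0,-0.02,0, 0,0,0,0,0]' 60;python3 go.py 0.4685 -0.4088 0.19 -0.08
```

```text
t: 20.32
position: [0.5316, -0.0481, 0.1948]
tool_rot: [0.999, -0.04, 0.005, 0.001]
ft_force: [0.6, 0.5, -2.5]
gripper_width: 0.0287
t 20.3 yaw -0.079 turn 0.0 deg; tool mm after turn [-34.  364.6   4.8]; before turn [-34.3 364.6   4.8]; q1 -0.22 q6 1.43 w 0.0287 F [ 0.6  0.5 -2.5]
```

```bash
python3 -m pendant '[0,-0.002,0.015,0,0, 0,-0.003,0.03,0,0, 0,-0.003,0.037,0,0, 0,-0.003,0.037,0,0, 0,-0.003,0.037,0,0, 0,-0.003,0.037,0,0, 0,-0.003,0.037,0,0, 0,-0.003,0.037,0,0, 0,-0.003,0.037,0,0, 0,-0.003,0.03,0,0, 0,-0.002,0.02,0,0, 0,0,0.009,0.01,0, 0,0,0,0.03,0, 0,0,0,0.02,0, 0,0,0,0,0, 0,0,0,0,0]' | sed -n 4p;python3 go.py 0.4685 -0.4088 0.077 -0.08
```

```text
ft_force: [0.2, -0.4, -2.6]
t 21.6 yaw -0.079 turn 0.1 deg; tool mm after turn [ 1.7  4.1 49.6]; before turn [ 1.7  4.1 49.6]; q1 -0.83 q6 0.82 w 0.0286 F [ 0.2 -0.4 -2.6]
```

```bash
python3 -m pendant '[0,0.001,0.002,0.02,0, 0,0,0,0.018,0, 0,0,0,0.006,0, 0,0,0,0.003,0, 0,0,0,0.003,0, 0,0,0,0.001,0, 0,0,0,0,0, 0,0,0,0,0]' | sed -n '2p;4p'
```

```text
position: [0.4698, -0.4094, 0.0787]
ft_force: [-0.6, -0.6, -4.3]
```

```bash
python3 -m pendant '[0,0,0,0.0025,0, 0,0,0,0,0, 0,0,0,0,0]' | sed -n '2p;4p';  python3 -m pendant '[0.036,0,0,0,0, 0.045,0,0,0,0, 0.045,0,0,0,0, 0.045,0,0,-0.015,0, 0.045,0,0,-0.03,0, 0.045,0,0,-0.04,0, 0.045,0,0,-0.03,0, 0.055,0,0,-0.01,0, 0.055,0,0,0,0]'; python3 fitall.py spin; python3 go.py .4212 .1527 .2 -.08;python3 go.py .533 .071 .2 -.08
```

```text
position: [0.4699, -0.4097, 0.0784]
ft_force: [-3.5, 3.0, 16.3]
t: 23.32
position: [0.4711, -0.4108, 0.2038]
tool_rot: [0.999, -0.04, 0.002, 0.002]
ft_force: [0.3, 0.4, -0.6]
gripper_width: 0.0549
spindle 0.81 [0.3295 0.1724 0.1345] 2 BROWN
spindle 0.71 [ 0.4669 -0.4193  0.2788] 2 
spindle 0.71 [ 0.3825 -0.4131  0.2531] 2 
spindle 0.7 [0.421  0.1522 0.1445] 2 
spindle 0.3 [ 0.4258 -0.1633  0.5206] 1 BROWN
t 23.5 yaw -0.080 turn 0.0 deg; tool mm after turn [ -91.7 -555.    -2. ]; before turn [ -91.5 -555.1   -2. ]; q1 -0.83 q6 0.82 w 0.0548 F [-0.7 -0.1 -0. ]
t 23.5 yaw -0.080 turn 0.0 deg; tool mm after turn [  26.2 -482.5   -2. ]; before turn [  26.4 -482.5   -2. ]; q1 -0.83 q6 0.82 w 0.0548 F [-0.7 -0.1 -0. ]
```

```bash
python3 -m pendant '[0.055,0.002,-0.02,0,0, 0.055,0.002,-0.038,0,0, 0.055,0.002,-0.038,0,0, 0.055,0.002,-0.038,0,0, 0.055,0.002,-0.038,0,0, 0.055,0.002,-0.038,0,0, 0.055,0.002,-0.038,0,0, 0.055,0.002,-0.038,0,0, 0.055,0.002,-0.038,0,0, 0.055,0.002,-0.038,0,0, 0.055,0.002,-0.038,0,0, 0.055,0.002,-0.038,0,0,  0.055,0.002,-0.025,0.02,0, 0.055,0,-0.0195,0.02,0, 0.055,0,0,0.02,0, 0.055,0,0,0,0,0.055,0,0,0,0]' >/dev/null;python3 go.py .533 .0709 .047 -.08
```

```text
t 24.9 yaw -0.079 turn 0.1 deg; tool mm after turn [ 1.6 -1.  91.2]; before turn [ 1.6 -1.  91.2]; q1 0.00 q6 1.65 w 0.0549 F [-0.2  0.9 -0.1]
```

```bash
python3 -m pendant '[0.055,0.001,-0.001,0.035,0, 0.055,0,0,0.03,0, 0.055,0,0,0.018,0, 0.055,0,0,0.008,0, 0.055,0,0,0,0, 0.055,0,0,0,0, 0,0,0,0,0, 0,0,0,0,0, 0,0,0,0,0, 0,0,0,0,0, 0,0,0,-0.01,0, 0,0,0,-0.03,0, 0,0,0,-0.04,0, 0,0,0,-0.04,0, 0,0,0,-0.02,0, 0,0,0,0,0,0,0,0,0,0]' 60;python3 go.py 0.5123 -0.3558 0.19 -0.08
```

```text
t: 26.35
position: [0.5353, 0.071, 0.191]
tool_rot: [0.999, -0.04, 0.002, -0.0]
ft_force: [0.2, 0.7, -3.4]
gripper_width: 0.0285
t 26.4 yaw -0.079 turn 0.0 deg; tool mm after turn [ 11.2 427.3   1. ]; before turn [ 10.9 427.3   1. ]; q1 0.00 q6 1.65 w 0.0285 F [ 0.2  0.7 -3.4]
```

```bash
python3 -m pendant '[0,0.001,0.015,0,0, 0,0.001,0.03,0,0, 0,0.001,0.037,0,0, 0,0.001,0.037,0,0, 0,0.001,0.037,0,0, 0,0.001,0.037,0,0, 0,0.001,0.037,0,0, 0,0.001,0.037,0,0, 0,0.001,0.037,0,0, 0,0.001,0.037,0,0, 0,0.001,0.037,0,0, 0,0.001,0.025,0,0, 0,0,0.015,0,0, 0,0,0.009,0.01,0, 0,0,0,0.03,0, 0,0,0,0.02,0, 0,0,0,0,0, 0,0,0,0,0]' | sed -n 4p;python3 go.py 0.5123 -0.3558 0.0775 -0.08
```

```text
ft_force: [0.7, -0.1, -1.9]
t 27.9 yaw -0.079 turn 0.1 deg; tool mm after turn [ 1.4  2.6 49.4]; before turn [ 1.4  2.6 49.4]; q1 -0.72 q6 0.93 w 0.0284 F [ 0.7 -0.1 -1.9]
```

```bash
python3 -m pendant '[0,0.001,0.002,0.02,0, 0,0,0,0.018,0, 0,0,0,0.006,0, 0,0,0,0.003,0, 0,0,0,0.003,0, 0,0,0,0.001,0, 0,0,0,0,0, 0,0,0,0.001,0, 0,0,0,0,0]' | sed -n '2p;4p'
```

```text
position: [0.5142, -0.3583, 0.079]
ft_force: [-1.5, 1.2, 4.5]
```

Touching the floor; release, then fetch the last one.

```bash
python3 -m pendant '[0.036,0,0,0,0, 0.045,0,0,0,0, 0.045,0,0,0,0, 0.045,0,0,-0.015,0, 0.045,0,0,-0.03,0, 0.045,0,0,-0.04,0, 0.045,0,0,-0.03,0, 0.055,0,0,-0.01,0, 0.055,0,0,0,0]'; python3 fitall.py spin; python3 go.py .4212 .1524 .2 -.08
```

```text
t: 29.35
position: [0.5154, -0.3595, 0.2061]
tool_rot: [0.999, -0.04, 0.003, 0.002]
ft_force: [0.3, 0.7, -0.4]
gripper_width: 0.0549
spindle 0.87 [ 0.5107 -0.3636  0.3602] 2 
spindle 0.79 [0.4209 0.1526 0.1753] 2 
spindle 0.65 [0.3287 0.1724 0.132 ] 2 BROWN
spindle 0.4 [ 0.4932 -0.4056  0.5692] 2 
t 29.6 yaw -0.080 turn 0.0 deg; tool mm after turn [-1.316e+02 -5.004e+02  1.000e-01]; before turn [-1.313e+02 -5.004e+02  1.000e-01]; q1 -0.72 q6 0.93 w 0.0551 F [-1.1  0.2  0.2]
```

```bash
python3 -m pendant '[0.055,-0.005,-0.02,0,0, 0.055,-0.01,-0.038,0,0, 0.055,-0.01,-0.038,0,0, 0.055,-0.01,-0.038,0,0, 0.055,-0.01,-0.038,0,0, 0.055,-0.01,-0.038,0,0, 0.055,-0.01,-0.038,0,0, 0.055,-0.01,-0.038,0,0, 0.055,-0.01,-0.038,0,0, 0.055,-0.01,-0.038,0,0, 0.055,-0.01,-0.038,0,0, 0.055,-0.01,-0.038,0,0,  0.055,-0.01,-0.038,0,0, 0.055,-0.006,-0.0245,0.02,0, 0.055,0,0,0.02,0, 0.055,0,0,0.02,0, 0.055,0,0,0,0,0.055,0,0,0,0]' >/dev/null;python3 go.py .4211 .1526 .047 -.08
```

```text
t 31.1 yaw -0.079 turn 0.0 deg; tool mm after turn [ 0.4 -1.5 93.6]; before turn [ 0.4 -1.5 93.6]; q1 0.19 q6 1.84 w 0.0544 F [-0.1  0.9 -0.1]
```

```bash
python3 -m pendant '[0.055,0,-0.001,0.035,0, 0.055,0,0,0.03,0, 0.055,0,0,0.02,0, 0.055,0,0,0.008,0, 0.055,0,0,0,0, 0.055,0,0,0,0, 0,0,0,0,0, 0,0,0,0,0, 0,0,0,0,0, 0,0,0,0,0, 0,0,0,-0.01,0, 0,0,0,-0.03,0, 0,0,0,-0.04,0, 0,0,0,-0.04,0, 0,0,0,-0.02,0, 0,0,0,0,0,0,0,0,0,0]' 60;python3 go.py 0.4325 -0.3502 0.19 -0.08
```

```text
t: 32.47
position: [0.4234, 0.1527, 0.1905]
tool_rot: [0.999, -0.04, 0.002, -0.0]
ft_force: [-0.8, 0.1, -4.1]
gripper_width: 0.0283
t 32.5 yaw -0.079 turn 0.0 deg; tool mm after turn [4.930e+01 5.005e+02 5.000e-01]; before turn [4.900e+01 5.006e+02 5.000e-01]; q1 0.19 q6 1.84 w 0.0283 F [-0.8  0.1 -4.1]
```

```bash
python3 -m pendant '[0,0.002,0.015,0,0, 0,0.003,0.03,0,0, 0,0.004,0.037,0,0, 0,0.004,0.037,0,0, 0,0.004,0.037,0,0, 0,0.004,0.037,0,0, 0,0.004,0.037,0,0, 0,0.004,0.037,0,0, 0,0.004,0.037,0,0, 0,0.004,0.037,0,0, 0,0.004,0.037,0,0, 0,0.004,0.037,0,0, 0,0.003,0.037,0,0, 0,0.002,0.027,0,0, 0,0.001,0.015,0,0, 0,0,0.006,0.01,0, 0,0,0,0.03,0, 0,0,0,0.02,0, 0,0,0,0,0, 0,0,0,0,0]' | sed -n 4p;python3 go.py 0.4325 -0.3502 0.0775 -0.08
```

```text
ft_force: [0.0, 0.0, -3.8]
t 34.1 yaw -0.079 turn 0.1 deg; tool mm after turn [ 0.6  3.3 49.4]; before turn [ 0.6  3.3 49.4]; q1 -0.80 q6 0.85 w 0.0287 F [ 0.   0.  -3.8]
```

```bash
python3 -m pendant '[0,0,0.002,0.02,0, 0,0,0,0.018,0, 0,0,0,0.006,0, 0,0,0,0.003,0, 0,0,0,0.003,0, 0,0,0,0.001,0, 0,0,0,0,0, 0,0,0,0.001,0, 0,0,0,0,0]' | sed -n '2p;4p'
```

```text
position: [0.4343, -0.3525, 0.0788]
ft_force: [-0.1, 1.1, 4.1]
```

```bash
python3 -m pendant '[0.036,0,0,0,0, 0.045,0,0,0,0, 0.045,0,0,0,0, 0.045,0,0,-0.015,0, 0.045,0,0,-0.03,0, 0.045,0,0,-0.04,0, 0.06,0,0,-0.03,0, 0.08,0,0,-0.04,0, 0.085,0,-0.04,-0.02,0, 0.085,0,-0.04,0,0]'; python3 fitall.py cups; python3 - <<'E'
from h import *
cv2.imwrite("pics/t2.png",r.camera("scene")["pixels"][:,:,::-1])
E
```

```text
t: 35.72
position: [0.443, -0.2784, 0.2565]
tool_rot: [0.999, -0.041, 0.005, 0.004]
ft_force: [1.8, 0.3, -0.3]
gripper_width: 0.085
red [(1, [0.81]), (1, [0.76])]
cup red [0.5333 0.1981 0.4091 0.0927] 2
yellow [(1, [0.87]), (1, [0.71])]
cup yellow [ 0.4212 -0.1522 -0.366   0.0861] 2
green [(1, [0.6]), (1, [0.93])]
cup green [ 0.5379 -0.1765  0.2485  0.0777] 2
```

View pics/t2.png

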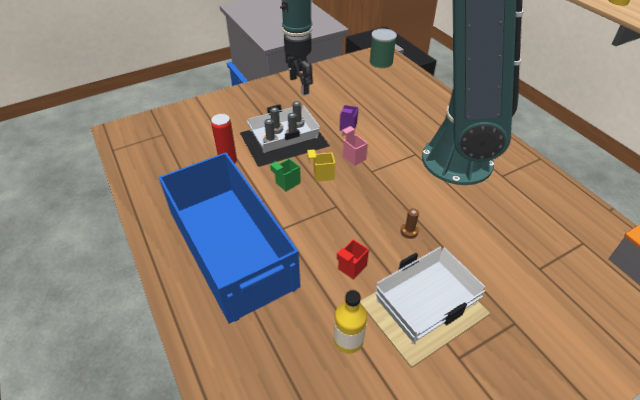

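All four spindles stand in the pan (about 283,122). Next the green cup.

```bash
python3 go.py .538 -.1765 .15 .23; python3 -m pendant '[0.085,0,0,0,-5.9, 0.085,0,0,0,-5.9, 0.085,0,0,0,-5.9, 0.085,0.023,-0.012,0.02,0,0.085,0.023,-0.012,0.02,0,0.085,0.023,-0.012,0.02,0,0.085,0.022,-0.012,0.02,0,0.085,0.0,-0.0,0.025,0,0.085,0,0,0,0,0.085,0,0,0,0]' >/dev/null;  python3 go.py .538 -.1765 .034 .23
```

```text
t 36.2 yaw -0.081 turn -17.8 deg; tool mm after turn [118.3 -74.4 100.4]; before turn [  89.9 -107.   100.4]; q1 -0.69 q6 0.96 w 0.0850 F [-0.2  0.4 -0.1]
t 37.0 yaw 0.229 turn -0.0 deg; tool mm after turn [ 28.2 -25.1 110.5]; before turn [ 28.1 -25.1 110.5]; q1 -0.51 q6 0.84 w 0.0848 F [ 0.8 -0.7  0.4]
```

```bash
python3 -m pendant '[0.085,0.0135,-0.0125,0,0,0.085,0.0145,-0.0125,0,0,0.085,0,0,0.03,0,0.085,0,0,0.03,0,0.085,0,0,0.03,0,0.085,0,0,0.02,0,0.085,0,0,0,0,0.085,0,0,0,0]';  python3 go.py .538 -.1765 .034 .23
python3 - <<'E'
from h import *
cv2.imwrite("pics/w3.png",r.camera("wrist")["pixels"][:,:,::-1])
E
```

```text
t: 37.67
position: [0.539, -0.1778, 0.0366]
tool_rot: [0.994, 0.114, -0.0, -0.0]
ft_force: [0.7, -0.8, 0.2]
gripper_width: 0.0853
t 37.7 yaw 0.228 turn -0.1 deg; tool mm after turn [-0.7 -1.5  2.6]; before turn [-0.7 -1.5  2.6]; q1 -0.44 q6 0.90 w 0.0853 F [ 0.7 -0.8  0.2]
```

View pics/w3.png

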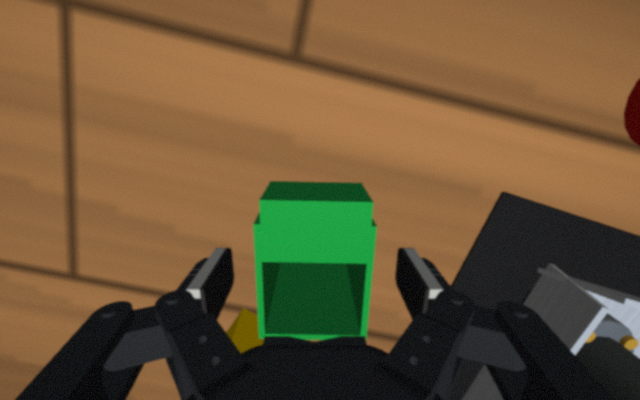

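The cup sits centred and square between the jaws (315,260), hook pointing ahead. Gripping and lifting it.

```bash
python3 -m pendant '[0.04,0,0,0,0,0.04,0,0,0,0,0.04,0,0,0,0,0.04,0,0,0,0,0.04,0,0,0,0,0.04,0,0,-0.01,0,0.04,0,0,-0.03,0,0.04,0,0,-0.03,0,0.04,0,0,-0.03,0,0.04,0,0,-0.01,5.4,0.04,0,0,0,5.4,0.04,0,0,0,0,0.04,0,0,0,0]' 40;  python3 go.py .661 -.1353 .1366 .04
```

```text
t: 38.8
position: [0.539, -0.1767, 0.1467]
tool_rot: [1.0, 0.022, 0.0, 0.0]
ft_force: [-0.5, 0.3, -1.1]
gripper_width: 0.0516
t 38.8 yaw 0.044 turn 0.2 deg; tool mm after turn [123.5 -36.4  10.1]; before turn [123.7 -36.   10.1]; q1 -0.44 q6 1.09 w 0.0516 F [-0.5  0.3 -1.1]
```

```bash
python3 -m pendant '[0.04,0.015,-0.005,0,0,0.04,0.025,-0.008,0,0,0.04,0.03,-0.008,0,0,0.04,0.025,-0.008,0,0,0.04,0.018,-0.007,0,0,0.04,0.01,0,0,0,0.04,0,0,0,0,0.04,0,0,0,0,0.04,0,0,0,0]';  python3 go.py .662 -.1355 .0956 .04
python3 - <<'E'
from h import *
c=r.camera("wrist"); cv2.imwrite("pics/w4.png",c["pixels"][:,:,::-1])
E
```

```text
t: 39.55
position: [0.6588, -0.1362, 0.1453]
tool_rot: [1.0, 0.021, -0.001, -0.0]
ft_force: [-0.2, -0.1, -1.3]
gripper_width: 0.0516
t 39.5 yaw 0.041 turn 0.1 deg; tool mm after turn [ 3.2 -0.5 49.7]; before turn [ 3.2 -0.5 49.7]; q1 -0.31 q6 1.22 w 0.0516 F [-0.2 -0.1 -1.3]
```

View pics/w4.png

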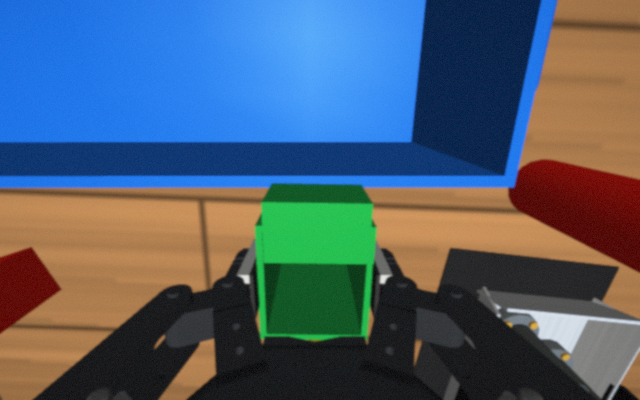

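```bash
python3 - <<'E'
from h import *
c=r.camera("wrist")
print("rim in/out",unproj(c,[[315,176],[315,187]],.15)); zb=.1453-.0366
print("lip low",unproj(c,[[315,184]],zb+.071),"hook top front/back",unproj(c,[[315,199],[315,263]],zb+.095))
E
```

```text
rim in/out [[ 0.70336807 -0.13509581  0.15      ]
 [ 0.69761829 -0.135337    0.15      ]]
lip low [[ 0.707233   -0.13489395  0.1797    ]] hook top front/back [[ 0.70881482 -0.1347955   0.2037    ]
 [ 0.68584526 -0.13575902  0.2037    ]]
```

```bash
python3 -m pendant '[0.04,0.003,0,0.005,0,0.04,0,0,0.015,0,0.04,0,0,0.01,0,0.04,0,0,0.008,0,0.04,0,0,0.005,0,0.04,0,0,0,0,0.04,0,0,0,0]';  python3 go.py .662 -.1355 .0956 .04
```

```text
t: 40.23
position: [0.6634, -0.1357, 0.1026]
tool_rot: [1.0, 0.02, -0.0, -0.0]
ft_force: [0.2, 0.6, -1.0]
gripper_width: 0.0514
t 40.2 yaw 0.041 turn 0.1 deg; tool mm after turn [-1.3 -0.2  7. ]; before turn [-1.3 -0.2  7. ]; q1 -0.30 q6 1.23 w 0.0514 F [ 0.2  0.6 -1. ]
```

```bash
python3 -m pendant '[0.04,0,0,0.003,0,0.04,0,0,0.003,0,0.04,0,0,0.001,0,0.04,0,0,0,0,0.04,0,0,0,0]' | sed -n '2p;4p'
```

```text
position: [0.6641, -0.1358, 0.0967]
ft_force: [-0.6, 0.9, 2.8]
```

```bash
python3 -m pendant '[0.06,0,0,0,0,0.08,0,0,0,0,0.08,0,0,0,0,0.085,0,0,0,0,0.085,0,0,-0.02,0,0.085,0,0,-0.03,0,0.085,0,0,-0.04,0,0.085,0,0,-0.04,0,0.085,-0.02,0,-0.02,0,0.085,-0.02,0,0,0,0.085,-0.04,0,0,0,0.085,-0.04,0,0,0]'; python3 fitall.py cups; python3 go.py .4205 -.152 .2 -.365
python3 - <<'E'
from h import *
cv2.imwrite("pics/s5.png",cv2.resize(r.camera("scene")["pixels"][90:290,150:400,::-1],None,fx=2.5,fy=2.5))
E
```

```text
t: 41.65
position: [0.5433, -0.1407, 0.2463]
tool_rot: [1.0, 0.021, 0.001, 0.0]
ft_force: [-1.5, -1.3, -0.5]
gripper_width: 0.0851
red [(1, [0.8]), (1, [0.59])]
cup red [0.5333 0.1983 0.3522 0.1039] 2
yellow [(1, [0.9]), (1, [0.74])]
cup yellow [ 0.421  -0.1531 -0.3614  0.1455] 2
green [(1, [0.87]), (0, [])]
t 42.0 yaw 0.041 turn 23.3 deg; tool mm after turn [-112.6   54.9   46.2]; before turn [-125.1    5.9   46.2]; q1 -0.38 q6 1.15 w 0.0851 F [ 0.4 -1.3  0.3]
```

View pics/s5.png

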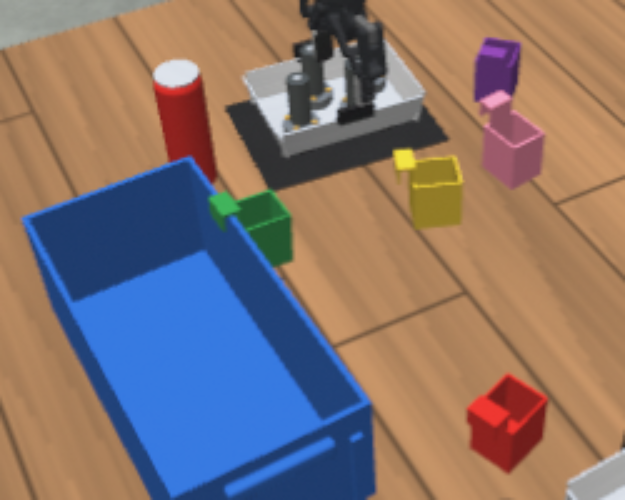

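The green cup hangs over the rim (255,225 in the crop). Next the yellow cup.

```bash
python3 -m pendant '[0.085,0,0,0,5.8,0.085,0,0,0,5.8,0.085,0,0,0,5.8,0.085,0,0,0,5.7,0.085,-0.028,0.014,0.02,0,0.085,-0.028,0.014,0.02,0,0.085,-0.028,0.014,0.02,0,0.085,-0.028,0.013,0.02,0,0.085,0,0,0.02,0,0.085,0,0,0,0,0.085,0,0,0,0]'>/dev/null; python3 go.py .4208 -.1525 .0355 -.363
```

```text
t 43.0 yaw -0.363 turn 0.0 deg; tool mm after turn [  0.6  -0.3 110.2]; before turn [  0.6  -0.3 110.2]; q1 -0.50 q6 1.43 w 0.0848 F [1.  0.5 0.2]
```

```bash
python3 -m pendant '[0.085,0,0,0.03,0,0.085,0,0,0.03,0,0.085,0,0,0.03,0,0.085,0,0,0.02,0,0.085,0,0,0,0,0.085,0,0,0,0,0.04,0,0,0,0,0.04,0,0,0,0,0.04,0,0,0,0,0.04,0,0,0,0,0.04,0,0,0,0,0.04,0,0,-0.01,0]' 40; python3 go.py .4208 -.1525 .0355 -.363; python3 -m pendant '[0.04,0,0,-0.03,0,0.04,0,0,-0.03,0,0.04,0,0,-0.03,-5.8,0.04,0,0,-0.01,-5.8,0.04,0,0,0,-5.8,0.04,0,0,0,-5.7,0.04,0,0,0,0,0.04,0,0,0,0]'; python3 go.py .658 -.0254 .147 .04
```

```text
t: 44.02
position: [0.4196, -0.1524, 0.0463]
tool_rot: [0.984, -0.18, 0.0, -0.0]
ft_force: [-0.5, -0.4, -1.3]
gripper_width: 0.0517
t 44.0 yaw -0.362 turn 0.0 deg; tool mm after turn [ 1.2 -0.3 10.8]; before turn [ 1.2 -0.3 10.8]; q1 -0.50 q6 1.43 w 0.0517 F [-0.5 -0.4 -1.3]
t: 44.68
position: [0.4196, -0.1524, 0.1467]
tool_rot: [1.0, 0.019, 0.001, 0.0]
ft_force: [0.6, -1.4, -0.1]
gripper_width: 0.0514
t 44.7 yaw 0.038 turn -0.1 deg; tool mm after turn [ 243.3 -117.4   -0.3]; before turn [ 243.1 -117.8   -0.3]; q1 -0.50 q6 1.03 w 0.0514 F [ 0.6 -1.4 -0.1]
```

```bash
python3 -m pendant '[0.04,0.01,-0.01,0,0,0.04,0.025,-0.022,0,0,0.04,0.03,-0.025,0,0,0.04,0.03,-0.025,0,0,0.04,0.03,-0.025,0,0,0.04,0.035,-0.010,0,0,0.04,0.035,0,0,0,0.04,0.025,0,0,0,0.04,0.015,0,0,0,0.04,0.007,0,0,0,0.04,0,0,0,0,0.04,0,0,0,0,0.04,0,0,0,0]'; python3 go.py .658 -.0254 .095 .04; python3 - <<'E'
from h import *
c=r.camera("wrist"); cv2.imwrite("pics/w5.png",c["pixels"][:,:,::-1])
H=cv2.cvtColor(c["pixels"],cv2.COLOR_RGB2HSV)[:,315]; print([(i,*H[i]) for i in range(165,275,3)])
E
```

```text
t: 45.77
position: [0.6547, -0.0256, 0.1456]
tool_rot: [1.0, 0.02, -0.001, -0.0]
ft_force: [-0.2, -0.4, -1.0]
gripper_width: 0.0515
t 45.8 yaw 0.040 turn -0.0 deg; tool mm after turn [ 3.3 -0.  50.6]; before turn [ 3.3 -0.  50.6]; q1 -0.14 q6 1.39 w 0.0515 F [-0.2 -0.4 -1. ]
[(165, np.uint8(109), np.uint8(208), np.uint8(104)), (168, np.uint8(108), np.uint8(218), np.uint8(103)), (171, np.uint8(108), np.uint8(227), np.uint8(101)), (174, np.uint8(111), np.uint8(132), np.uint8(93)), (177, np.uint8(24), np.uint8(251), np.uint8(124)), (180, np.uint8(25), np.uint8(255), np.uint8(124)), (183, np.uint8(25), np.uint8(255), np.uint8(124)), (186, np.uint8(25), np.uint8(255), np.uint8(125)), (189, np.uint8(24), np.uint8(255), np.uint8(123)), (192, np.uint8(27), np.uint8(255), np.uint8(183)), (195, np.uint8(29), np.uint8(255), np.uint8(236)), (198, np.uint8(29), np.uint8(255), np.uint8(238)), (201, np.uint8(29), np.uint8(255), np.uint8(238)), (204, np.uint8(29), np.uint8(255), np.uint8(237)), (207, np.uint8(28), np.uint8(255), np.uint8(238)), (210, np.uint8(29), np.uint8(255), np.uint8(238)), (213
[... 366 characters left out ...]
8(28), np.uint8(255), np.uint8(237)), (237, np.uint8(28), np.uint8(255), np.uint8(237)), (240, np.uint8(28), np.uint8(255), np.uint8(237)), (243, np.uint8(28), np.uint8(255), np.uint8(238)), (246, np.uint8(28), np.uint8(255), np.uint8(238)), (249, np.uint8(28), np.uint8(255), np.uint8(237)), (252, np.uint8(28), np.uint8(255), np.uint8(237)), (255, np.uint8(28), np.uint8(255), np.uint8(237)), (258, np.uint8(27), np.uint8(255), np.uint8(208)), (261, np.uint8(25), np.uint8(255), np.uint8(125)), (264, np.uint8(25), np.uint8(255), np.uint8(126)), (267, np.uint8(24), np.uint8(255), np.uint8(124)), (270, np.uint8(25), np.uint8(255), np.uint8(125)), (273, np.uint8(25), np.uint8(255), np.uint8(124))]
```

View pics/w5.png

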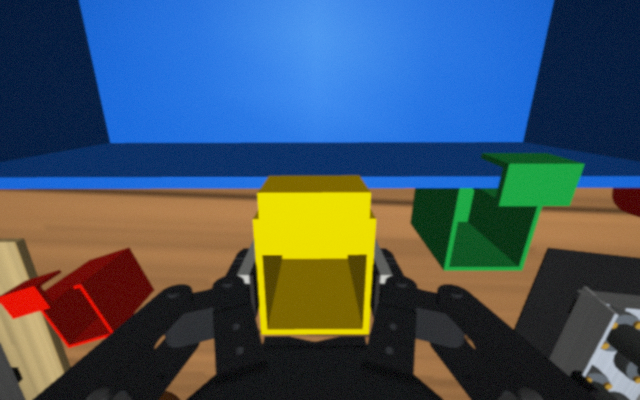

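```bash
python3 - <<'E'
from h import *
c=r.camera("wrist")
print("rim in/out",unproj(c,[[240,177],[240,188]],.15)); zb=.11
print("lip low",unproj(c,[[315,175.5]],zb+.071),"hook top front/back",unproj(c,[[315,192],[315,258.5]],zb+.095))
E
```

```text
rim in/out [[0.69716081 0.01331879 0.15      ]
 [0.6913673  0.01354784 0.15      ]]
lip low [[ 0.70685808 -0.02417616  0.181     ]] hook top front/back [[ 0.70733313 -0.02412191  0.205     ]
 [ 0.68407628 -0.02507792  0.205     ]]
```

```bash
python3 -m pendant '[0.04,-0.001,0,0.01,0,0.04,0,0,0.015,0,0.04,0,0,0.01,0,0.04,0,0,0.006,0,0.04,0,0,0.002,0,0.04,0,0,0,0,0.04,0,0,0,0]' | sed -n '2p;4p'
```

```text
position: [0.6557, -0.0256, 0.1031]
ft_force: [-0.3, 0.8, 0.3]
```

```bash
python3 -m pendant '[0.04,0,0,0.003,0,0.04,0,0,0.003,0,0.04,0,0,0.001,0,0.04,0,0,0,0,0.04,0,0,0,0]' | sed -n '2p;4p'
```

```text
position: [0.656, -0.0256, 0.0966]
ft_force: [-0.7, 0.7, 4.0]
```

```bash
python3 -m pendant '[0.06,0,0,0,0,0.08,0,0,0,0,0.08,0,0,0,0,0.085,0,0,0,0,0.085,0,0,-0.02,0,0.085,0,0,-0.03,0,0.085,0,0,-0.04,0,0.085,0,0,-0.04,0,0.085,-0.02,-0.01,-0.02,0,0.085,-0.02,-0.02,0,0,0.085,-0.03,-0.02,0,-5,0.085,-0.02,-0.02,0,-5,0.085,0,0,0,-5,0.085,0,0,0,-5,0.085,0,0,0,0]' | sed -n '2p;4p'; python3 fitall.py cups; python3 go.py .5333 .198 .2 .39
```

```text
position: [0.5606, 0.0392, 0.2462]
ft_force: [0.1, 0.3, -0.0]
red [(1, [0.67]), (1, [0.54])]
cup red [0.5547 0.1796 0.3741 0.3123] 2
yellow [(1, [0.66]), (1, [0.64])]
green [(1, [0.65]), (1, [0.84])]
cup green [ 0.6774 -0.1406  0.018   0.0572] 1
t 48.5 yaw 0.389 turn -0.1 deg; tool mm after turn [  34.8 -158.1   45.8]; before turn [  34.6 -158.1   45.8]; q1 -0.05 q6 1.13 w 0.0848 F [ 0.1 -0.3  0.2]
```

The red fit is poor this time: either the arm hides it or it was knocked. I go over it and look with the wrist camera.

```bash
python3 -m pendant '[0.085,0,-0.03,0,0,0.085,0,-0.03,0,0,0.085,0,-0.03,0,0,0.085,0,-0.03,0,0,0.085,0,-0.03,0,0,0.085,0,0,0,0,0.085,0,0,0,0]' | sed -n '2p;4p'; python3 - <<'E'
from h import *
c={n:r.camera(n) for n in("wrist","scene")}
im=c["wrist"]["pixels"]
V={n:r.masks_of("cup_red",n) for n in c}
for n in c: print(n,[(round(d["conf"],2),d["extent"],int(d["pixels"].sum())) for d in V[n]])
def red(c,d): return (c["pixels"][d["pixels"]].mean(0)@[1,-.7,-.7])>40
W=[(c[n],[d["pixels"] for d in V[n] if red(c[n],d)][0]) for n in c if any(red(c[n],d) for d in V[n])]
for w in [W[:1],W[1:],W]: print(np.round(fit(w,"cup",(.535,.198),0,(.2,.4,.6)),4))
f=(.5333,.198,.39); o=im.copy(); m=render(c["wrist"],M["cup"],*f); o[...,1]=np.where(m,np.minimum(255,o[...,1].astype(int)+90),o[...,1]); cv2.imwrite("pics/w6.png",o[:,:,::-1])
E
```

```text
position: [0.5035, 0.1786, 0.246]
ft_force: [-0.5, -0.5, 0.5]
wrist [(0.79, [307.7, 82.9, 50.9, 81.9], 3304)]
scene [(0.57, [324.2, 242.6, 33.9, 35.7], 857), (0.52, [212.6, 118.0, 22.8, 42.2], 791), (0.44, [333.4, 293.7, 31.5, 61.2], 1535)]
[0.5556 0.1801 0.241  0.0479]
[0.5557 0.1825 0.279  0.0894]
[0.5566 0.18   0.2601 0.0791]
```

View pics/w6.png

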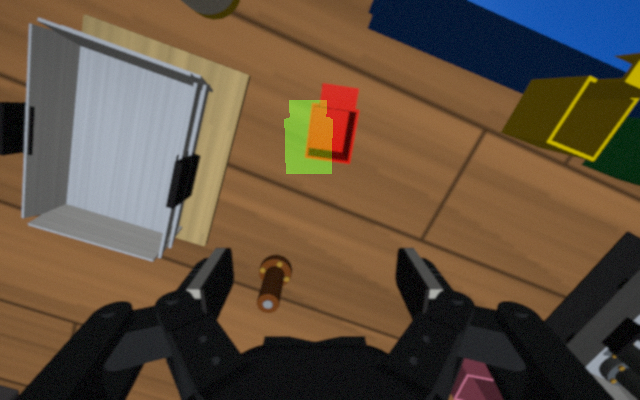

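The red cup has been knocked to (0.556, 0.180), yaw 0.25, against the green overlay at its old place. I use the new pose.

```bash
python3 go.py .556 .18 .15 .25; python3 -m pendant '[0.085,0,0,0,4,0.085,0,0,0,4,0.085,0.025,0.006,0.03,0,0.085,0.026,0.006,0.03,0,0.085,0,0,0.03,0,0.085,0,0,0,0,0.085,0,0,0,0,0.085,0,0,0,0]' | sed -n '2p;4p'; python3 go.py .556 .18 .0355 .25
```

```text
t 49.3 yaw 0.389 turn 7.9 deg; tool mm after turn [50.6  9.4 95.9]; before turn [48.8 16.3 95.9]; q1 0.21 q6 1.39 w 0.0851 F [-0.5  0.4  0.2]
position: [0.5568, 0.178, 0.1569]
ft_force: [0.4, 0.8, 0.9]
t 50.0 yaw 0.249 turn -0.0 deg; tool mm after turn [ -0.2  -2.2 121.4]; before turn [ -0.2  -2.2 121.4]; q1 0.19 q6 1.51 w 0.0850 F [0.4 0.8 0.9]
```

```bash
python3 -m pendant '[0.085,0,-0.002,0.03,0,0.085,0,0,0.03,0,0.085,0,0,0.03,0,0.085,0,0,0.022,0,0.085,0,0,0.009,0,0.085,0,0,0,0,0.085,0,0,0,0,0.04,0,0,0,0,0.04,0,0,0,0,0.04,0,0,0,0,0.04,0,0,0,0,0.04,0,0,0,0]' 40|sed -n '2p;5p'; python3 -m pendant '[0.04,0,0,-0.01,0,0.04,0,0,-0.03,0,0.04,0,0,-0.03,0,0.04,0,0,-0.03,6,0.04,0,0,-0.01,6,0.04,0,0,0,0,0.04,0,0,0,0]'; python3 go.py .653 .0845 .147 .04
```

```text
position: [0.5573, 0.1807, 0.0367]
gripper_width: 0.0514
t: 51.55
position: [0.5563, 0.1806, 0.1461]
tool_rot: [1.0, 0.022, 0.001, -0.0]
ft_force: [-0.2, 0.4, -2.6]
gripper_width: 0.0516
t 51.5 yaw 0.044 turn 0.2 deg; tool mm after turn [92.8 99.9 -0.9]; before turn [ 92.4 100.3  -0.9]; q1 0.20 q6 1.72 w 0.0516 F [-0.2  0.4 -2.6]
```

```bash
python3 -m pendant '[0.04,0.008,0.01,0,0.2,0.04,0.015,0.02,0,0,0.04,0.02,0.025,0,0,0.04,0.02,0.02,0,0,0.04,0.014,0.015,0,0,0.04,0.01,0.01,0,0,0.04,0.003,0,0,0,0.04,0,0,0,0,0.04,0,0,0,0,0.04,0,0,0,0]'|sed -n '2p;4p'; python3 go.py .653 .0845 .0955 .04; python3 - <<'E'
from h import *
c=r.camera("wrist")
I=c["pixels"]; H=cv2.cvtColor(I,cv2.COLOR_RGB2HSV)
def edges(col,lo,hi):
    V=I[:,col-3:col+4].max(2).mean(1) ; g=np.diff(V); return [(i,round(g[i])) for i in range(lo,hi) if abs(g[i])>15]
print("rim col230",edges(230,150,210)); print("hook col315",edges(315,150,290))
hook=[i for i in range(150,290) if I[i,315,0]>200]; rim=[i for i in range(150,215) if I[i,230,2]>170]
print(hook[0],hook[-1],rim[0],rim[-1])
print("rim in/out",unproj(c,[[230,rim[0]],[230,rim[-1]+1]],.15)); zb=.11
print("hook top front/back",unproj(c,[[315,hook[0]],[315,hook[-1]+1]],zb+.095))
E
```

```text
position: [0.6482, 0.085, 0.1445]
ft_force: [-0.1, 0.9, -0.6]
t 52.4 yaw 0.039 turn -0.1 deg; tool mm after turn [ 4.7  0.7 49. ]; before turn [ 4.7  0.6 49. ]; q1 0.02 q6 1.56 w 0.0514 F [-0.1  0.9 -0.6]
rim col230 [(172, 44), (173, 53), (184, -32), (185, -62), (192, 18), (193, 18), (194, 15)]
hook col315 [(171, 16), (172, 48), (173, 46), (183, -16), (184, -69), (185, -31), (202, 18), (203, 51), (204, 40), (265, -49), (266, -50)]
205 265 174 185
rim in/out [[0.6923603  0.12843584 0.15      ]
 [0.6861338  0.12875637 0.15      ]]
hook top front/back [[0.69702372 0.08626021 0.205     ]
 [0.67552817 0.08540151 0.205     ]]
```

```bash
python3 -m pendant '[0.04,0.004,0,0.0,0,0.04,0,0,0.01,0,0.04,0,0,0.015,0,0.04,0,0,0.01,0,0.04,0,0,0.006,0,0.04,0,0,0.001,0,0.04,0,0,0,0,0.04,0,0,0,0]' | sed -n '2p;4p'
```

```text
position: [0.654, 0.0841, 0.1032]
ft_force: [0.6, 1.4, -1.2]
```

```bash
python3 -m pendant '[0.04,0,0,0.003,0,0.04,0,0,0.003,0,0.04,0,0,0.001,0,0.04,0,0,0,0,0.04,0,0,0,0]' | sed -n '2p;4p'
```

```text
position: [0.6537, 0.0841, 0.096]
ft_force: [0.2, 0.2, -1.3]
```

```bash
python3 -m pendant '[0.04,0,0,0.002,0,0.04,0,0,0.001,0,0.04,0,0,0,0,0.04,0,0,0,0]' | sed -n '2p;4p'
```

```text
position: [0.6548, 0.0841, 0.0946]
ft_force: [-1.2, -0.4, 8.3]
```

```bash
python3 -m pendant '[0.06,0,0,0,0,0.08,0,0,0,0,0.08,0,0,0,0,0.085,0,0,0,0,0.085,0,0,-0.02,0,0.085,0,0,-0.03,0,0.085,0,0,-0.04,0,0.085,0,0,-0.04,0,0.085,-0.03,0,-0.03,0,0.085,-0.04,0,0,0,0.085,-0.04,0,0,0,0.085,-0.04,0,0,0,0.085,-0.04,0,0,0,0.085,0,0,0,0,0.085,0,0,0,0]' | sed -n '2p;4p'; python3 - <<'E'
from h import *
a=r.camera("scene")["pixels"][90:370,150:500]; b=r.camera("top")["pixels"][20:280,100:500]
cv2.imwrite("pics/fin.png",np.hstack([cv2.resize(a,(400,320)),cv2.resize(b,(400,260))[:260]] if False else [cv2.resize(a,(400,320)),cv2.copyMakeBorder(cv2.resize(b,(400,260)),0,60,0,0,0)])[:,:,::-1])
E
```

```text
position: [0.4615, 0.0771, 0.2522]
ft_force: [0.3, 0.2, 1.0]
```

View pics/fin.png

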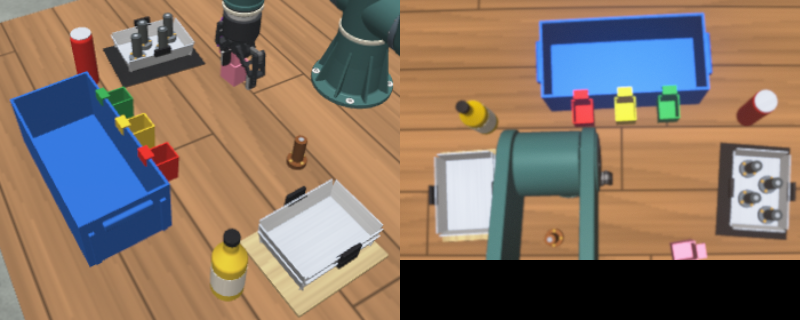

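All three cups hang on the near wall, the four spindles stand in the pan on the mat, and the gripper is clear. Handing in.

```bash
python3 - <<'E'
from workcell import r
o=r.get_obs(); print(o["t"],o["ft_force"],abs(o["joint_velocities"]).max()); print(r.sign_off())
E
```

```text
55.2 [0.69504983 0.2576296  0.00944399] 0.030964125463877376
the job is handed in; nothing more can be done
None
```

I handed the job in at about 55 s. The top pan is on the mat with all four spindles upright in it, and the green, yellow and red cups hang on the near wall of the tub.

- **Pan:** measured about 2 mm off the mat centre and 0.01–0.02 rad off square. That was before the spindles went in; I did not fit it again afterwards, but it still looked centred in the last picture.
- **Spindles:** all four were upright in the last scene and top views. The brown look-alike was left alone.
- **Cups:** I checked each hook against the rim with the wrist camera before lowering it, and released only once the force showed it resting on the rim. The red cup was knocked about 3 cm aside partway through. Its first re-fit was poor, so I measured it again with the wrist camera before gripping it.
- **Left in place:** the other two pans, oil bottle and spray can look where they started. I judged that by eye, and I did not measure the hung cups' lean or lip depth.
- **Robot:** at hand-in it was clear of everything and measured almost no force. `sign_off` returned no verdict, as expected.

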